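# Weigh the hardwood sample block on the two-pan bench balance

### The arm

A 6-joint arm with a two-finger parallel gripper is mounted at the origin on the work surface. World frame = base frame: x ahead of the robot, y to its left, z up, the work surface at z = 0. Lengths are in m, angles in rad, forces in N, time in s.
With the tool pointing down it reaches from about 0.3 to 0.95 m from the base axis. Payload 3.1 kg.
Tool frame: the origin (TCP) lies at the centre of the arm's flange, where the gripper is bolted on; the fingertips stand 173 mm ahead of it and the grasp point (between the pads) lies 155 mm ahead of it (tips_ahead is the distance from the TCP to the fingertips, in m); z points along the fingers, y is the line along which they close (so a half turn about z gives the same grasp; the last joint's range is limited). The gripper opens to 85 mm and grips with 20 to 120 N. Pads are 22 mm wide; open, the fingers measure 114 mm over their backs; the gripper's body (76 mm by 85 mm) begins 54 mm behind the grasp point. The pads swing forward as they close: fully open they stand 13 mm farther back than shut.
Start: joints at [1.101, 0.308, 1.634, -0, 1.2, -0.07], TCP at [0.243, 0.576, 0.405] pointing down, gripper open.
Joint ranges: [-3.06, 3.06], [-0.79, 1.96], [0.05, 2.63], [-1.19, 4.34], [0.05, 2.64], [-2.94, 2.94]. Speed limits (rad/s): [2.79, 2.79, 3.14, 3.14, 3.14, 3.14].

### API

Orientations are given as a 3x3 rotation matrix whose columns are the frame's x, y, z axes.
In Python, from workcell import * gives the robot as it stands.
- The arm moves only by the tool arm_command, never from a script. Its argument "motion" is a list of rows, each a list of 6 numbers: the shift along the tool's x, y, z as a fraction of full scale, then the turn, a rotation vector about the tool's x, y, z as a fraction of full scale. A call has exactly 5 rows; each row shifts and turns the commanded pose from where the row before left it, along the tool's axes as they then stand; what a row does not reach is not made up. Full scale, the value 1, is 0.02 m for a shift and 4 degrees for a turn. A row lasts 1/12 s, in which the tool goes at most 41.7 mm and 7.16 degrees, less where a joint would pass 70% of its speed; a pose out of reach is approached as far as the arm can. A call with a number of a shift or a turn outside -1 to 1 is refused whole. A call with a gripper value outside its range is refused whole. "claw" is the opening, from -1 (shut) to 1 (fully open), set as the call begins (left out, the last holds). The fingers move at their own pace and stop on an object; the grip force is fixed at half the most. Time passes only in rows, so rows that do not move let the fingers close, or fill a call up. It gives the time, the measured TCP pose, the force, the opening and the grip force at its end, in the units of the state.
- read_state(): the state, without advancing time (a new reading comes with each control period).
- camera(name): name is "side" or "top" or "wrist"; returns the picture (420x560x3 uint8, red, green, blue); there is no depth.
- get_calibration(name): a dict with "mtx" (3x3 intrinsics, pixels), "R" (3x3) and "t" (3): a world point X has camera coordinates R X + t. Camera axes: x right, y down, z forward; pixel columns grow to the right and rows downward; lengths in m; the calibration is good to about 2 mm. A picture is of the moment at which its call begins: read the wrist's pose just before it. get_calibration takes no time and is no camera call; for the wrist camera it gives the pose at the moment of the call.
- hand_in(): hands the job in; it is judged then, once.
The state is a dict: "time_s": time; "q": joint angles; "qvel": joint speeds; "effort": joint torques, N m; "tcp_pos": TCP position; "tool_rot": TCP orientation; "wrist_force": force on the tool from outside, world axes, zero at the start; "torque": the same for the moment, N m; "width": opening from 0.0 (shut) to 1.0 (fully open); "gripper_force": force on a finger pad.
Only numpy, scipy, OpenCV 4.12 (cv2) and the standard library are available. Lean on these libraries where they do the work, as an engineer would, in place of code of your own. Each camera call takes 0.05 s, during which the arm holds its last target. There are 200 camera calls.

### The job

Weigh the dark hardwood sample block on the bench balance: lay it flat on the middle of the left-hand pan, counter it with whichever one of the two iron weights suits on the middle of the right-hand pan, and slide the brass poise along its bar until the balance comes to rest level. Set things down gently, since the pans sit on knife edges, leave the other weight standing on the bench, and do not disturb anything else on the bench.

Things in the scene. Friction and masses are not known exactly. Their poses are not given: they have to be found in the camera images.
- balance: Two-pan bench balance, fixed to the bench; grey-green cast base 215 x 270 mm. Origin: on the bench, under the middle of the beam. z is up; y runs along the beam towards the left-hand pan (the robot's left); its front, with the graduated bar and poise, faces its -x. The beam's pivot is 78 mm above the bench.
- beam (a joint): Tilt of the beam in rad about the balance's x axis: 0 is level (needle on the middle mark), positive is right-hand pan down and left-hand pan up. Stops at -0.12 and +0.12. The beam is damped and settles in about 2 s. Between the stops it leans about 0.02 rad for each 10 g of difference.
- pan_left_top (a point): Centre of the top of the left-hand pan, a flat rimless steel disc 140 mm in diameter, 5 mm thick, 100 mm from the beam's middle (balance y = +100 mm). Both pans always stay horizontal; tops 115 mm above the bench when level, 12 mm higher or lower at the stops. Only the weight on a pan counts, not where on the pan it stands.
- pan_right_top (a point): Centre of the top of the right-hand pan, the same disc at balance y = -100 mm.
- needle (a point): Red tip of the balance's thin upright needle, 180 mm above the bench, behind the beam (60 mm to balance +x of its middle). It swings sideways in front of a fixed cream index plate 70 mm wide, 120 to 156 mm above the bench, and stands over the plate's middle mark when the beam is level. Keep clear of both.
- poise (a joint): Position of the brass poise along the graduated bar, in m from its zero at the left end: 0 to 0.15, growing towards the right (the balance's -y). It counts as weight added to the right-hand pan: 0.15 m is 250 g, in proportion (10 g for each 6 mm). At zero the empty balance is level. It slides with about 0.6 N of friction and stays where it is left.
- poise_knob (a point): Centre of the top of the poise's upright round knob, 16 mm in diameter, 36 mm tall, top 130 mm above the bench when level; on the graduated bar 125 mm in front of the beam (balance x = -125 mm), which moves with it. Below it the poise's body is 36 mm along the bar, 26 mm wide, 32 mm high. Nudge or hold the knob from above, fingers along the bar; while touched, the beam is not free.
- block_center (a point): Centre of the dark brown hardwood sample block, 150 (its x) x 62 (its y) x 58 mm (its z), with pale sealed end faces, lying loose. Its weight is not known: anywhere from 340 to 660 g.
- weight500_center (a point): 500 g iron weight, dark steel-coloured, half-way up: a cylinder 46 mm in diameter and 38 mm high, with a knob 23 mm in diameter on a neck, 66 mm high in all, standing on the bench.
- weight300_center (a point): 300 g iron weight, painted red, half-way up: a cylinder 38 mm in diameter and 34 mm high, with a knob 23 mm in diameter on a neck, 60 mm high in all, standing on the bench.
- tape: Bystander: roll of cream masking tape lying flat, 110 mm across, 40 mm high.
- mitred_box: Bystander: open pale wooden box, 115 x 115 x 75 mm.
- strip_a: Bystander: dark wooden strip, 260 x 24 x 22 mm, lying.
- strip_b: Bystander: dark wooden strip, 260 x 24 x 22 mm, lying.
- phone: Bystander: black telephone, 150 x 74 x 9 mm, lying.
- glue: Bystander: yellow glue bottle, 60 mm in diameter, 170 mm high.
- tin: Bystander: tin of finish, 84 mm in diameter, 100 mm high.
- try_square: Bystander: try square lying flat, blade 150 mm, stock 115 mm.
Things that resemble listed ones, but are neither listed nor needed, are in the scene too. Of the things that look like the part that bears weight500_center, the middle-sized one is meant. Of the things that look like the part that bears block_center, the largest one is meant.

How it is judged:
By the outcome, as a careful person would: the job done as asked, in the order asked, and still so for the second after the job is handed in, with the robot touching nothing.
It also fails if it takes over 70 s, if anything falls off the work surface, if the arm or the gripper's body presses on something with over 40 N, if the wrist force passes 120 N, or if a joint passes its speed limit or range.

## Working session

There is one attempt and no reset: what is moved stays moved. The work goes in short steps, Python scripts to look and compute and a tool call to move; the robot and the scene stay as the last step left them, time stands still between calls to the robot, and variables do not carry over. Pictures are saved under pics/ and viewed, at most 10 in all, crops included, and the job is handed in when it is done.

Besides the shell and the picture viewer there is one more tool, called as name([rows], argument=value, ...), one row to a line, values as JSON. arm_command: Moves the arm, as the interface text tells. Shift numbers are shares of 0.02 m and turn numbers shares of 4 degrees, none past 1 either way. Its arguments: {"type":"object","properties":{"motion":{"type":"array","items":{"type":"array","items":{"type":"number","minimum":-1,"maximum":1}}},"claw":{"type":"number"}},"required":["motion"]}

```bash
mkdir -p pics; ls
python3 - <<'E'
from workcell import *
import cv2,numpy as np
s=read_state();print(s)
for n in("top","side"):
    cv2.imwrite(f"pics/{n}0.png",camera(n)[:,:,::-1])
    c=get_calibration(n);print(n,c)
E
```

```text
pics
{'time_s': 0.0, 'q': array([ 1.10129092e+00,  3.09018407e-01,  1.63519412e+00,  1.78812524e-05,
        1.19970419e+00, -6.97148917e-02]), 'qvel': array([ 0.00192957, -0.00166816, -0.00058497,  0.00042568,  0.00157294,
       -0.00198207]), 'effort': array([ 1.48135754e-03, -4.15245867e+01, -2.76670700e+01,  1.39067492e-04,
        9.98041680e-03,  1.07403673e-05]), 'tcp_pos': array([0.24310446, 0.57532053, 0.40343466]), 'tool_rot': array([[-9.21139925e-01,  3.89230139e-01, -1.06637542e-03],
       [ 3.89231559e-01,  9.21137628e-01, -2.06504791e-03],
       [ 1.78499642e-04, -2.31726504e-03, -9.99997299e-01]]), 'wrist_force': array([ 1.07902217, -0.26957541,  0.34830568]), 'torque': array([ 0.02834701,  0.00274429, -0.02528353]), 'gripper_force': 0.0, 'width': 0.9987461011933997}
top {'mtx': array([[379.83624577,   0.        , 275.05783109],
       [  0.        , 379.83624577, 213.23981125],
       [  0.        ,   0.        ,   1.        ]]), 'R': array([[-0.01026228, -0.99980089,  0.01711346],
       [-0.99580312,  0.00866172, -0.09111053],
       [ 0.09094416, -0.01797664, -0.99569373]]), 't': array([-6.00075682e-04,  5.06336408e-01,  1.48273870e+00])}
side {'mtx': array([[485.31536057,   0.        , 279.28350144],
       [  0.        , 485.31536057, 202.29395001],
       [  0.        ,   0.        ,   1.        ]]), 'R': array([[ 0.83064256, -0.55672237,  0.0096508 ],
       [-0.26316469, -0.40780417, -0.87432266],
       [ 0.49069062,  0.72370986, -0.48524917]]), 't': array([-0.41714402,  0.25912815,  1.24117825])}
```

View pics/top0.png

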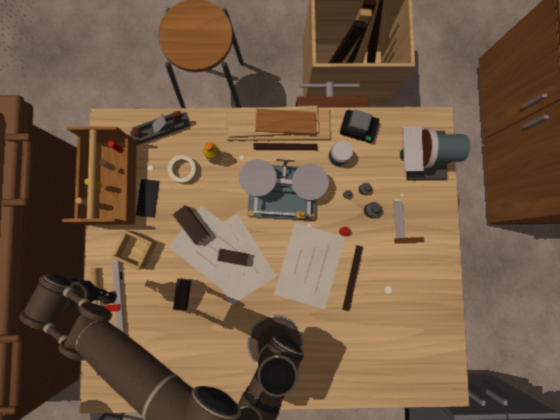

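View pics/side0.png

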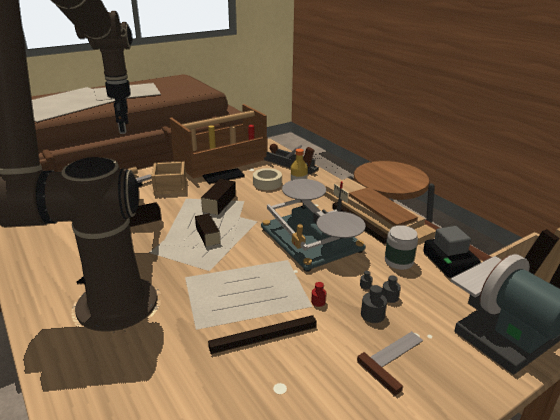

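The top view (560x420) shows three dark blocks at (193,226), (234,257) and (182,295). The first looks largest. There are three dark weights at (373,210), (366,188) and (348,195), and (366,188) looks middle-sized. The red weight is at (345,231). The balance has its pans at (259,178) and (310,182), and the brass poise near (250,214). I'll check these choices in a close crop.

```bash
cat > h.py <<'E'
from workcell import *
import cv2,numpy as np
def ray(n,u,v,z,c=None):
    c=c or get_calibration(n);K,R,t=c["mtx"],c["R"],c["t"]
    d=R.T@np.linalg.inv(K)@[u,v,1];o=-R.T@t
    return o+d*(z-o[2])/d[2]
def proj(n,X,c=None):
    c=c or get_calibration(n);p=c["mtx"]@(c["R"]@np.array(X)+c["t"]);return p[:2]/p[2]
E
python3 - <<'E'
from h import *
im=cv2.imread("pics/top0.png")
cv2.imwrite("pics/crop1.png",cv2.resize(im[140:320,160:400],None,fx=3.3,fy=3.3,interpolation=cv2.INTER_CUBIC))
E
```

```text
(no output)
```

View pics/crop1.png

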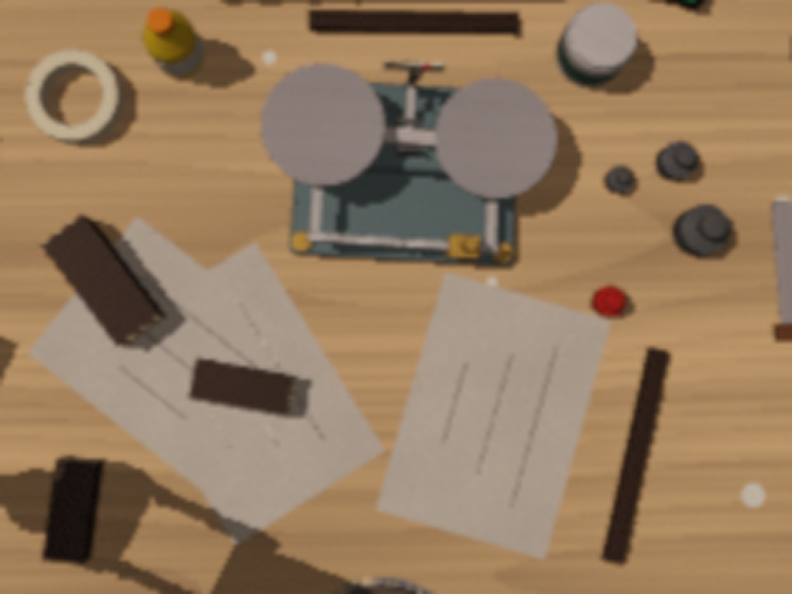

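Run:
```python
from h import *
def r(u,v,z): return ray("top",160+u/3.3-.35,140+v/3.3-.35,z).round(4)
for nm,z,ps in [("blk",.058,[(43,244),(86,217),(166,313),(122,342)]),("blk2",.05,[(196,360),(190,397),(292,410),(298,378)]),("blk3",.05,[(60,460),(102,462),(88,560),(45,556)]),
 ("pans",.115,[(323,125),(497,138)]),("poise",.13,[(463,241)]),("poisebody",.094,[(463,246)]),("barends",.09,[(301,241),(503,252)]),("wt tops mid",.066,[(686,156)]),("big",.07,[(716,222)]),("small",.05,[(625,176)]),("red",.06,[(608,298)]),
 ("panL edges",.115,[(261,125),(386,125)]),("panR edges",.115,[(435,138),(558,138)])]:
    print(nm,[r(u,v,z).tolist()[:2] for u,v in ps])
im=cv2.imread("pics/side0.png")
cv2.imwrite("pics/crop2.png",cv2.resize(im[165:345,180:420],None,fx=3.3,fy=3.3,interpolation=cv2.INTER_CUBIC))
```

```text
blk [[0.5052, 0.3899], [0.5365, 0.3402], [0.4233, 0.2462], [0.3902, 0.2969]]
blk2 [[0.3685, 0.2122], [0.3257, 0.219], [0.3093, 0.1005], [0.3463, 0.0934]]
blk3 [[0.2549, 0.3687], [0.2521, 0.3203], [0.141, 0.3352], [0.1461, 0.3845]]
pans [[0.633, 0.0606], [0.6166, -0.1372]]
poise [[0.4978, -0.0953]]
poisebody [[0.4954, -0.0982]]
barends [[0.5031, 0.0874], [0.4884, -0.1444]]
wt tops mid [[0.6021, -0.3656]]
big [[0.5231, -0.3973]]
small [[0.5812, -0.2962]]
red [[0.4358, -0.27]]
panL edges [[0.6335, 0.131], [0.6325, -0.011]]
panR edges [[0.6171, -0.0666], [0.6161, -0.2068]]
```

View pics/crop2.png

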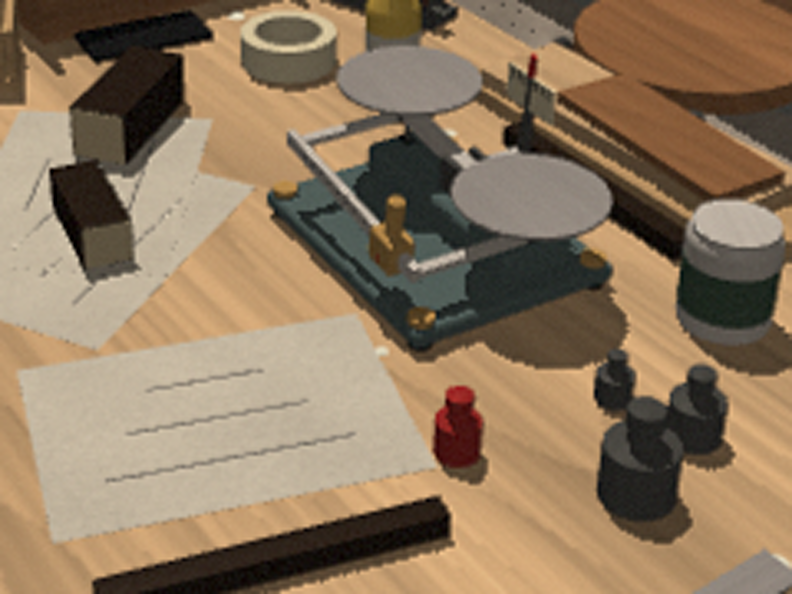

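The crops confirm the choices. The block at crop1 (104,279) measures about 148x59 mm, so it is the largest of the three. The middle-sized dark weight is at crop1 (680,160) and the red one at (608,300). The poise sits near the right end of the bar, and the beam is right-down, at its stop.

```bash
cat >> h.py <<'E'
def togo(x,y,z,yaw=None):
    "remaining move in tool axes, units of full scale; yaw = wanted heading of tool y, deg"
    s=read_state();R=s["tool_rot"];p=s["tcp_pos"]
    u=R.T@(np.array([x,y,z])-p)/.02
    cur=np.degrees(np.arctan2(R[1,1],R[0,1]))
    out="shift "+str(u.round(2))+f" tcp {p.round(4)} yaw {cur:.1f} t {s['time_s']:.2f} F {s['wrist_force'].round(2)} w {s['width']:.3f} g {s['gripper_force']:.1f}"
    if yaw is not None:
        d=(yaw-cur+90)%180-90; out+=f" turnz {-d/4:.2f} (alt {-(d-180*np.sign(d))/4:.2f})"
    print(out, 'q6 %.2f'%s['q'][5])
E
python3 - <<'E'
from h import *
def r(u,v,z): return ray("top",160+u/3.3-.35,140+v/3.3-.35,z)
L=r(323,125,.127);Rr=r(497,138,.103);c=(L+Rr)/2;d=(L-Rr)[:2]
print("pans",L,Rr,"dist",np.linalg.norm(d),"c",c)
y=d/np.linalg.norm(d);x=np.array([y[1],-y[0]]);print("yaw",np.degrees(np.arctan2(x[1],x[0])))
for z in(.115,.12,.125):
  P=r(463,241,z)[:2]-c[:2];print("poise bal xy",P@x,P@y)
a=r(306,237,.1)[:2]-c[:2];print("bar left",a@x,a@y)
# base corners on z~.02
for u,v in((290,250),(517,265)):
  a=r(u,v,.02)[:2]-c[:2];print("base corner",a@x,a@y)
togo(.4638,.3183,.30,129.3)
E
```

```text
pans [0.63073967 0.06030084 0.127     ] [ 0.61870962 -0.13855649  0.103     ] dist 0.19922088022836737 c [ 0.62472464 -0.03912783  0.115     ]
yaw -3.4619388208053983
poise bal xy -0.12182624771102346 -0.06488733456329628
poise bal xy -0.12231202099878799 -0.06449602706428495
poise bal xy -0.12279779428655255 -0.06410471956527358
bar left -0.12505965017636225 0.11296508633201506
base corner -0.13421627275757608 0.13508553961453834
base corner -0.13822582376420572 -0.1386247334323262
shift [-15.17  -7.54   5.19] tcp [0.2431 0.5754 0.4036] yaw 67.1 t 0.10 F [-0.61  0.2  -0.23] w 0.998 g 0.0 turnz -15.55 (alt 29.45) q6 -0.07
```

arm_command([
  [-1, -0.5, 0, 0, 0, 0],
  [-1, -0.5, 0, 0, 0, 0],
  [-1, -0.5, 0, 0, 0, 0],
  [-1, -0.5, 0, 0, 0, 0],
  [-1, -0.5, 0, 0, 0, 0],
], claw=1)

```text
time_s: 0.52
tcp_pos: [0.3163, 0.4897, 0.404]
tool_rot: [[-0.921, 0.389, -0.001], [0.389, 0.921, -0.001], [0.0, -0.001, -1.0]]
wrist_force: [0.9, 0.3, -0.2]
width: 1.002
gripper_force: 0.0
```

arm_command([
  [-1, -0.5, 0, 0, 0, 0],
  [-1, -0.5, 0, 0, 0, 0],
  [-1, -0.5, 0, 0, 0, 0],
  [-1, -0.5, 0, 0, 0, 0],
  [-1, -0.5, 0, 0, 0, 0],
])

```text
time_s: 0.93
tcp_pos: [0.389, 0.4047, 0.4041]
tool_rot: [[-0.921, 0.389, -0.001], [0.389, 0.921, -0.001], [0.0, -0.001, -1.0]]
wrist_force: [0.7, 0.6, -0.6]
width: 0.997
gripper_force: 0.0
```

arm_command([
  [-1, -0.5, 0, 0, 0, 0],
  [-1, -0.5, 0, 0, 0, 0],
  [-1, -0.5, 0, 0, 0, 0],
  [-1, -0.5, 0, 0, 0, 0],
  [-1, -0.5, 0, 0, 0, 0],
])

```text
time_s: 1.35
tcp_pos: [0.4616, 0.3197, 0.4041]
tool_rot: [[-0.921, 0.389, -0.001], [0.389, 0.921, -0.001], [0.001, -0.001, -1.0]]
wrist_force: [0.2, -0.3, 0.6]
width: 0.999
gripper_force: 0.0
```

arm_command([
  [0, 0, 0.33, 0, 0, -1],
  [0, 0, 0.33, 0, 0, -1],
  [0, 0, 0.33, 0, 0, -1],
  [0, 0, 0.33, 0, 0, -1],
  [0, 0, 0.33, 0, 0, -1],
])

```text
time_s: 1.77
tcp_pos: [0.4611, 0.3205, 0.3708]
tool_rot: [[-0.999, 0.048, -0.001], [0.048, 0.999, -0.001], [0.001, -0.001, -1.0]]
wrist_force: [-1.2, 0.1, 0.6]
width: 1.001
gripper_force: 0.0
```

arm_command([
  [0, 0, 0.33, 0, 0, -1],
  [0, 0, 0.33, 0, 0, -1],
  [0, 0, 0.33, 0, 0, -1],
  [0, 0, 0.33, 0, 0, -1],
  [0, 0, 0.33, 0, 0, -1],
])

```text
time_s: 2.18
tcp_pos: [0.461, 0.3206, 0.3378]
tool_rot: [[-0.955, -0.297, -0.001], [-0.297, 0.955, -0.001], [0.001, -0.0, -1.0]]
wrist_force: [0.4, 0.6, -0.1]
width: 1.0
gripper_force: 0.0
```

arm_command([
  [0, 0, 0.33, 0, 0, -1],
  [0, 0, 0.33, 0, 0, -1],
  [0, 0, 0.33, 0, 0, -1],
  [0, 0, 0.33, 0, 0, -1],
  [0, 0, 0.33, 0, 0, -1],
])

```text
time_s: 2.6
tcp_pos: [0.4609, 0.3206, 0.3048]
tool_rot: [[-0.796, -0.606, -0.001], [-0.606, 0.796, -0.001], [0.001, 0.0, -1.0]]
wrist_force: [0.2, 0.9, -0.2]
width: 0.999
gripper_force: 0.0
```

Run:
```python
from h import *
togo(.4638,.3183,.185,129.3)
c=get_calibration("wrist");im=camera("wrist")[:,:,::-1];cv2.imwrite("pics/w1.png",im)
print((-c["R"].T@c["t"]).round(3))
for X in [(0.5052,0.3899,.058),(0.5365,.3402,.058),(.4233,.2462,.058),(.3902,.2969,.058)]: print(proj("wrist",X,c).round(1))
```

```text
shift [-0.05 -0.18  5.99] tcp [0.4609 0.3206 0.3048] yaw 127.3 t 2.60 F [ 0.15  0.92 -0.19] w 0.999 g 0.0 turnz -0.50 (alt 44.50) q6 -1.69
[0.399 0.272 0.275]
[313.3 311.2]
[241.4 305.8]
[224.  116.3]
[314.5 123. ]
```

View pics/w1.png

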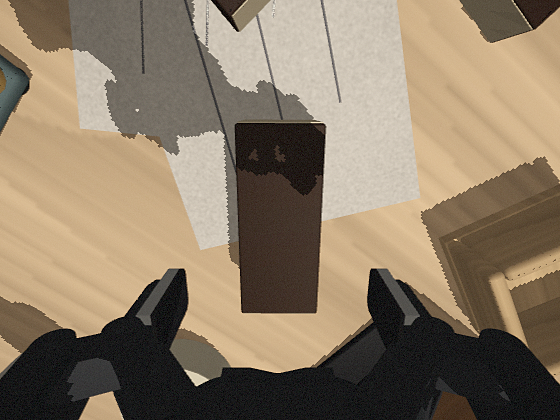

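The wrist view shows the block's top face with corners (237,122), (326,123), (317,313) and (241,313), upright between the fingers.

Run:
```python
from h import *
P=[ray("wrist",u,v,.058)[:2] for u,v in((237,122),(326,123),(317,313),(241,313))]
for p in P: print(p.round(4))
c=sum(P)/4; d=(P[2]+P[3]-P[0]-P[1])/2; w=(P[1]+P[2]-P[0]-P[3])/2
yaw=np.degrees(np.arctan2(d[1],d[0]));print(c,np.linalg.norm(d),np.linalg.norm(w),yaw)
togo(c[0],c[1],.185,yaw+90)
print([np.mean([read_state()["wrist_force"][2] for _ in range(20)]) ])
```

```text
[0.42   0.2545]
[0.3845 0.302 ]
[0.5027 0.3919]
[0.54   0.3429]
[0.46181151 0.32281158] 0.14876261919076764 0.060434073390729495 36.80941206164933
shift [-0.15  0.06  5.92] tcp [0.4604 0.3202 0.3034] yaw 127.4 t 2.65 F [ 0.08  1.27 -0.3 ] w 1.000 g 0.0 turnz 0.15 (alt -44.85) q6 -1.69
[np.float64(-0.29759433475827607)]
```

arm_command([
  [-0.15, 0.06, 1, 0, 0, 0.15],
  [0, 0, 1, 0, 0, 0],
  [0, 0, 1, 0, 0, 0],
  [0, 0, 1, 0, 0, 0],
  [0, 0, 1, 0, 0, 0],
])

```text
time_s: 3.07
tcp_pos: [0.4628, 0.3235, 0.2048]
tool_rot: [[-0.805, -0.594, -0.0], [-0.594, 0.805, -0.0], [0.0, 0.0, -1.0]]
wrist_force: [0.4, 0.6, -0.7]
width: 1.001
gripper_force: 0.0
```

arm_command([
  [0, 0, 0.6, 0, 0, 0],
  [0, 0, 0.3, 0, 0, 0],
  [0, 0, 0, 0, 0, 0],
  [0, 0, 0, 0, 0, 0],
  [0, 0, 0, 0, 0, 0],
])

```text
time_s: 3.48
tcp_pos: [0.4636, 0.324, 0.1889]
tool_rot: [[-0.804, -0.595, 0.002], [-0.595, 0.804, 0.001], [-0.002, -0.0, -1.0]]
wrist_force: [-0.3, 0.3, 0.0]
width: 1.002
gripper_force: 0.0
```

arm_command([
  [0, 0, 0, 0, 0, 0],
  [0, 0, 0, 0, 0, 0],
  [0, 0, 0, 0, 0, 0],
  [0, 0, 0, 0, 0, 0],
  [0, 0, 0, 0, 0, 0],
], claw=-1)

```text
time_s: 3.9
tcp_pos: [0.4636, 0.3241, 0.1891]
tool_rot: [[-0.804, -0.595, 0.002], [-0.595, 0.804, 0.002], [-0.002, 0.0, -1.0]]
wrist_force: [-0.1, 0.6, 6.3]
width: 0.718
gripper_force: 67.1
```

arm_command([
  [0, 0, 0, 0, 0, 0],
  [0, 0, 0, 0, 0, 0],
  [0, 0, -0.2, 0, 0, 0],
  [0, 0, -0.5, 0, 0, 0],
  [0, 0, -1, 0, 0, 0],
])

```text
time_s: 4.32
tcp_pos: [0.4606, 0.3221, 0.2189]
tool_rot: [[-0.804, -0.595, -0.008], [-0.595, 0.804, -0.005], [0.009, 0.001, -1.0]]
wrist_force: [0.1, -1.1, -5.1]
width: 0.721
gripper_force: 66.5
```

arm_command([
  [0, 0, -1, 0, 0, 0],
  [0, 0, -1, 0, 0, 0],
  [0, 0, -1, 0, 0, 0],
  [0, 0, -1, 0, 0, 0],
  [0, 0, -1, 0, 0, 0],
])

```text
time_s: 4.73
tcp_pos: [0.462, 0.3229, 0.3219]
tool_rot: [[-0.804, -0.595, -0.002], [-0.595, 0.804, -0.002], [0.003, 0.0, -1.0]]
wrist_force: [-0.5, 0.1, -4.2]
width: 0.716
gripper_force: 66.6
```

Run:
```python
from h import *
# left pan centre, block along balance x: tool y heading 86.5
togo(.6307,.0603,.33,86.5)
```

```text
shift [  1.03 -15.57  -0.41] tcp [0.462  0.3229 0.3219] yaw 126.5 t 4.73 F [-0.5   0.08 -4.21] w 0.716 g 66.6 turnz 10.00 (alt -35.00) q6 -1.67
```

arm_command([
  [0.07, -1, -0.12, 0, 0, 0],
  [0.07, -1, -0.12, 0, 0, 0],
  [0.07, -1, -0.12, 0, 0, 0],
  [0.07, -1, -0.12, 0, 0, 0],
  [0.07, -1, -0.12, 0, 0, 0],
])

```text
time_s: 5.15
tcp_pos: [0.5162, 0.2379, 0.3331]
tool_rot: [[-0.804, -0.595, -0.002], [-0.595, 0.804, -0.001], [0.003, 0.001, -1.0]]
wrist_force: [0.2, 0.2, -3.9]
width: 0.722
gripper_force: 67.0
```

arm_command([
  [0.07, -1, -0.12, 0, 0, 0],
  [0.07, -1, -0.12, 0, 0, 0],
  [0.07, -1, -0.12, 0, 0, 0],
  [0.07, -1, -0.12, 0, 0, 0],
  [0.07, -1, -0.12, 0, 0, 0],
])

```text
time_s: 5.57
tcp_pos: [0.5701, 0.1533, 0.3449]
tool_rot: [[-0.804, -0.595, -0.003], [-0.595, 0.804, -0.001], [0.003, 0.001, -1.0]]
wrist_force: [0.3, 0.8, -5.4]
width: 0.721
gripper_force: 67.0
```

arm_command([
  [0.07, -1, -0.12, 0, 0, 0],
  [0.07, -1, -0.12, 0, 0, 0],
  [0.07, -1, -0.12, 0, 0, 0],
  [0.07, -1, -0.12, 0, 0, 0],
  [0.07, -1, -0.12, 0, 0, 0],
])

```text
time_s: 5.98
tcp_pos: [0.6239, 0.0688, 0.3567]
tool_rot: [[-0.804, -0.595, -0.003], [-0.595, 0.804, -0.0], [0.003, 0.002, -1.0]]
wrist_force: [0.6, -0.6, -4.2]
width: 0.72
gripper_force: 67.0
```

arm_command([
  [0, -0.57, 0, 0, 0, 0],
  [0, 0, 0, 0, 0, 1],
  [0, 0, 0, 0, 0, 1],
  [0, 0, 0, 0, 0, 1],
  [0, 0, 0, 0, 0, 1],
])

```text
time_s: 6.4
tcp_pos: [0.6305, 0.0608, 0.3565]
tool_rot: [[-0.938, -0.347, -0.003], [-0.347, 0.938, 0.0], [0.003, 0.001, -1.0]]
wrist_force: [-0.1, 0.8, -5.3]
width: 0.717
gripper_force: 67.0
```

arm_command([
  [0, 0, 0, 0, 0, 1],
  [0, 0, 0, 0, 0, 1],
  [0, 0, 0, 0, 0, 1],
  [0, 0, 0, 0, 0, 1],
  [0, 0, 0, 0, 0, 1],
])

```text
time_s: 6.82
tcp_pos: [0.6304, 0.061, 0.3566]
tool_rot: [[-1.0, -0.005, -0.003], [-0.005, 1.0, 0.0], [0.003, 0.0, -1.0]]
wrist_force: [0.5, -0.2, -4.2]
width: 0.72
gripper_force: 67.0
```

arm_command([
  [0, 0, 0, 0, 0, 1],
  [0, 0, 0, 0, 0, 0],
  [0, 0, 0, 0, 0, 0],
  [0, 0, 0, 0, 0, 0],
  [0, 0, 0, 0, 0, 0],
])

```text
time_s: 7.23
tcp_pos: [0.631, 0.0608, 0.3574]
tool_rot: [[-0.998, 0.06, -0.001], [0.06, 0.998, 0.0], [0.001, -0.0, -1.0]]
wrist_force: [-0.1, -0.3, -4.9]
width: 0.72
gripper_force: 66.9
```

Run:
```python
from h import *
F=[]
for i in range(14):
    im=camera("wrist"); F.append(read_state()["wrist_force"][2])
print(np.mean(F),np.std(F)/14**.5)
cv2.imwrite("pics/w2.png",im[:,:,::-1])
cv2.imwrite("pics/t2.png",camera("top")[:,:,::-1])
togo(.6307,.0603,.295,86.5)
```

```text
-4.506426269455257 0.12805368525640118
shift [ 0.03 -0.02  3.14] tcp [0.6313 0.0607 0.3577] yaw 86.5 t 7.98 F [-0.38  0.4  -4.37] w 0.720 g 66.9 turnz -0.00 (alt 45.00) q6 -1.48
```

View pics/w2.png

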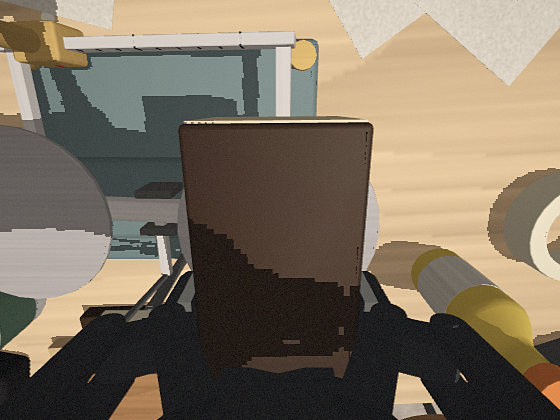

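The view shows the block centred over the left pan, whose rim shows at about columns 178 and 380. The wrist force gives roughly 460 g, so the 300 g weight is the one to use. I'll lower gently.

arm_command([
  [0, 0, 0.7, 0, 0, 0],
  [0, 0, 0.6, 0, 0, 0],
  [0, 0, 0.3, 0, 0, 0],
  [0, 0, 0.15, 0, 0, 0],
  [0, 0, 0.1, 0, 0, 0],
])

```text
time_s: 8.4
tcp_pos: [0.6306, 0.0607, 0.3187]
tool_rot: [[-0.998, 0.061, -0.003], [0.061, 0.998, -0.0], [0.003, -0.0, -1.0]]
wrist_force: [-0.2, -0.1, -5.0]
width: 0.719
gripper_force: 66.9
```

arm_command([
  [0, 0, 0.1, 0, 0, 0],
  [0, 0, 0.1, 0, 0, 0],
  [0, 0, 0.1, 0, 0, 0],
  [0, 0, 0.1, 0, 0, 0],
  [0, 0, 0.1, 0, 0, 0],
])

```text
time_s: 8.82
tcp_pos: [0.6316, 0.0609, 0.3115]
tool_rot: [[-0.998, 0.061, 0.002], [0.061, 0.998, 0.001], [-0.001, 0.001, -1.0]]
wrist_force: [-1.7, 1.0, -2.2]
width: 0.718
gripper_force: 67.3
```

arm_command([
  [0, 0, 0.1, 0, 0, 0],
  [0, 0, 0.1, 0, 0, 0],
  [0, 0, 0.1, 0, 0, 0],
  [0, 0, 0.1, 0, 0, 0],
  [0, 0, 0.1, 0, 0, 0],
])

```text
time_s: 9.23
tcp_pos: [0.6316, 0.0609, 0.3009]
tool_rot: [[-0.998, 0.061, 0.002], [0.061, 0.998, 0.0], [-0.001, 0.0, -1.0]]
wrist_force: [-0.0, 2.0, -1.4]
width: 0.713
gripper_force: 67.2
```

Run:
```python
from h import *
togo(.6307,.0603,.292,86.5)
```

```text
shift [ 0.04 -0.03  0.44] tcp [0.6316 0.0609 0.3009] yaw 86.5 t 9.23 F [-0.01  2.05 -1.39] w 0.713 g 67.2 turnz -0.00 (alt 45.00) q6 -1.48
```

arm_command([
  [0, 0, 0.1, 0, 0, 0],
  [0, 0, 0.1, 0, 0, 0],
  [0, 0, 0.1, 0, 0, 0],
  [0, 0, 0.05, 0, 0, 0],
  [0, 0, 0, 0, 0, 0],
])

```text
time_s: 9.65
tcp_pos: [0.6314, 0.0604, 0.2934]
tool_rot: [[-0.998, 0.061, 0.0], [0.061, 0.998, -0.001], [-0.0, -0.001, -1.0]]
wrist_force: [1.3, 0.7, -2.8]
width: 0.717
gripper_force: 67.2
```

arm_command([
  [0, 0, 0.05, 0, 0, 0],
  [0, 0, 0, 0, 0, 0],
  [0, 0, 0, 0, 0, 0],
  [0, 0, 0, 0, 0, 0],
  [0, 0, 0, 0, 0, 0],
])

```text
time_s: 10.07
tcp_pos: [0.6313, 0.0605, 0.2928]
tool_rot: [[-0.998, 0.061, 0.0], [0.061, 0.998, -0.001], [-0.0, -0.001, -1.0]]
wrist_force: [1.4, -1.0, -1.5]
width: 0.718
gripper_force: 67.1
```

arm_command([
  [0, 0, 0.05, 0, 0, 0],
  [0, 0, 0, 0, 0, 0],
  [0, 0, 0, 0, 0, 0],
  [0, 0, 0, 0, 0, 0],
  [0, 0, 0, 0, 0, 0],
])

```text
time_s: 10.48
tcp_pos: [0.6313, 0.0604, 0.2921]
tool_rot: [[-0.998, 0.061, 0.0], [0.061, 0.998, -0.001], [-0.0, -0.001, -1.0]]
wrist_force: [0.3, -2.5, 1.8]
width: 0.716
gripper_force: 67.2
```

arm_command([
  [0, 0, 0, 0, 0, 0],
  [0, 0, 0, 0, 0, 0],
  [0, 0, 0, 0, 0, 0],
  [0, 0, 0, 0, 0, 0],
  [0, 0, 0, 0, 0, 0],
], claw=1)

```text
time_s: 10.9
tcp_pos: [0.6311, 0.061, 0.2914]
tool_rot: [[-0.998, 0.061, -0.001], [0.061, 0.998, 0.0], [0.001, 0.0, -1.0]]
wrist_force: [0.7, -0.7, 0.0]
width: 1.002
gripper_force: 0.0
```

arm_command([
  [0, 0, -0.3, 0, 0, 0],
  [0, 0, -1, 0, 0, 0],
  [0, 0, -1, 0, 0, 0],
  [0, 0, -1, 0, 0, 0],
  [0, 0, -1, 0, 0, 0],
])

```text
time_s: 11.32
tcp_pos: [0.6312, 0.0608, 0.3789]
tool_rot: [[-0.998, 0.061, -0.0], [0.061, 0.998, 0.0], [0.0, 0.0, -1.0]]
wrist_force: [0.3, 0.6, 0.5]
width: 1.0
gripper_force: 0.0
```

Run:
```python
from h import *
cv2.imwrite("pics/s3.png",camera("side")[:,:,::-1])
for z in(.34,): togo(.4358,-.27,z,None)
for b in(0,30,60): togo(.4358,-.27,.34,b)
```

```text
shift [  8.84 -17.12   2.12] tcp [0.6328 0.0609 0.3842] yaw 86.5 t 11.37 F [ 1.85 -0.87  2.45] w 1.003 g 0.0 q6 -1.48
shift [  8.84 -17.12   2.12] tcp [0.6328 0.0609 0.3842] yaw 86.5 t 11.37 F [ 1.85 -0.87  2.45] w 1.003 g 0.0 turnz 21.63 (alt -23.37) q6 -1.48
shift [  8.84 -17.12   2.12] tcp [0.6328 0.0609 0.3842] yaw 86.5 t 11.37 F [ 1.85 -0.87  2.45] w 1.003 g 0.0 turnz 14.13 (alt -30.87) q6 -1.48
shift [  8.84 -17.12   2.12] tcp [0.6328 0.0609 0.3842] yaw 86.5 t 11.37 F [ 1.85 -0.87  2.45] w 1.003 g 0.0 turnz 6.63 (alt -38.37) q6 -1.48
```

View pics/s3.png

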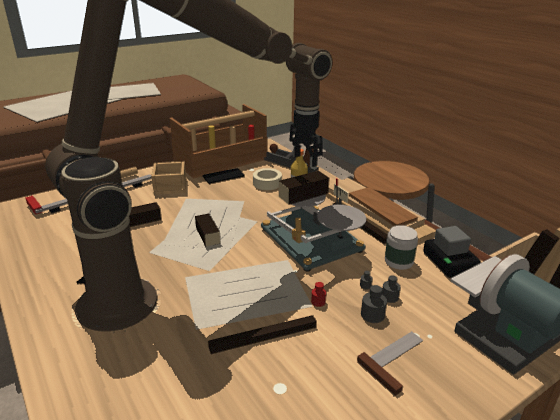

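The block is on the left pan, seen at (304,188), and that pan is down. Next is the red weight at (318,295).

arm_command([
  [0.52, -1, 0, 0, 0, 0],
  [0.52, -1, 0, 0, 0, 0],
  [0.52, -1, 0, 0, 0, 0],
  [0.52, -1, 0, 0, 0, 0],
  [0.52, -1, 0, 0, 0, 0],
])

```text
time_s: 11.78
tcp_pos: [0.5726, -0.0366, 0.3778]
tool_rot: [[-0.998, 0.061, 0.0], [0.061, 0.998, 0.0], [-0.0, 0.0, -1.0]]
wrist_force: [0.7, -0.1, 0.1]
width: 1.002
gripper_force: 0.0
```

arm_command([
  [0.52, -1, 0, 0, 0, 0],
  [0.52, -1, 0, 0, 0, 0],
  [0.52, -1, 0, 0, 0, 0],
  [0.52, -1, 0, 0, 0, 0],
  [0.52, -1, 0, 0, 0, 0],
])

```text
time_s: 12.2
tcp_pos: [0.5145, -0.1333, 0.3778]
tool_rot: [[-0.998, 0.061, 0.0], [0.061, 0.998, -0.0], [-0.0, -0.0, -1.0]]
wrist_force: [0.0, 0.2, 0.3]
width: 0.997
gripper_force: 0.0
```

arm_command([
  [0.52, -1, 0, 0, 0, 0],
  [0.52, -1, 0, 0, 0, 0],
  [0.52, -1, 0, 0, 0, 0],
  [0.52, -1, 0, 0, 0, 0],
  [0.52, -1, 0, 0, 0, 0],
])

```text
time_s: 12.62
tcp_pos: [0.4565, -0.23, 0.3778]
tool_rot: [[-0.998, 0.061, 0.0], [0.061, 0.998, -0.0], [-0.0, -0.0, -1.0]]
wrist_force: [0.6, -0.0, 0.6]
width: 1.002
gripper_force: 0.0
```

arm_command([
  [0.5, -1, 0.8, 0, 0, 0],
  [0.54, -1, 0.8, 0, 0, 0],
  [0, -0.12, 0.8, 0, 0, 0],
  [0, 0, 0.8, 0, 0, 0],
  [0, 0, 0.8, 0, 0, 0],
])

```text
time_s: 13.03
tcp_pos: [0.4335, -0.2709, 0.2973]
tool_rot: [[-0.998, 0.063, 0.001], [0.063, 0.998, -0.0], [-0.001, -0.0, -1.0]]
wrist_force: [0.4, 1.0, -0.0]
width: 1.0
gripper_force: 0.0
```

Run:
```python
from h import *
c=get_calibration("wrist");im=np.array(camera("wrist"))
h=cv2.cvtColor(im,cv2.COLOR_RGB2HSV)
m=(((h[...,0]<8)|(h[...,0]>172))&(h[...,1]>170)&(h[...,2]>40)).astype(np.uint8)
n,l,st,ce=cv2.connectedComponentsWithStats(m)
print([(st[i].tolist(),ce[i].round(1).tolist()) for i in range(1,n) if st[i][4]>100])
cv2.imwrite("pics/w4.png",im[:,:,::-1])
for X in((.4358,-.27,.06),(.4358,-.27,0)):print(proj("wrist",X,c))
togo(.4358,-.27,.182)
```

```text
[([245, 184, 46, 57, 1893], [268.1, 212.0])]
[280.14132809 228.37651539]
[279.51267478 204.03297061]
shift [-0.2  -0.02  5.6 ] tcp [ 0.4323 -0.2697  0.2939] yaw 86.4 t 13.08 F [-0.3  0.6 -1.5] w 1.000 g 0.0 q6 -2.15
```

View pics/w4.png

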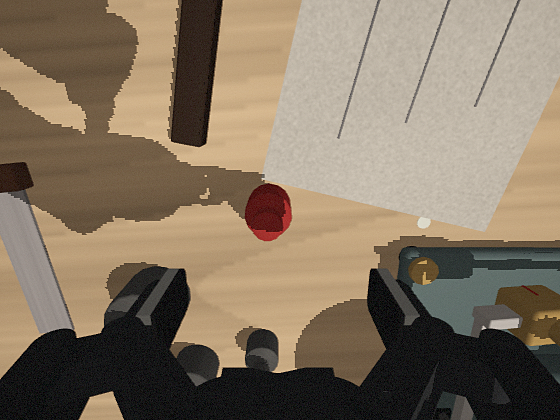

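Run:
```python
from h import *
im=cv2.imread("pics/w4.png")
for p,z in(((267.5,219),.06),((268,186),0.034),((245,205),.034),((291,205),.034)):print(ray("wrist",*p,z).round(4))
# fit: project cylinder+knob silhouettes for candidate positions, compare bbox 245..291 x 184..241
from scipy.optimize import least_squares
c=get_calibration("wrist");a=np.linspace(0,6.28,40)
def bb(x,y):
    P=[proj("wrist",(x+r*np.cos(t),y+r*np.sin(t),z),c) for r,z in((.019,0),(.019,.034),(.0115,.06),(.0115,.045)) for t in a]
    P=np.array(P);return np.r_[P.min(0),P.max(0)]
s=least_squares(lambda v:bb(*v)-[245,184,291,241],(.43,-.27),x_scale=.01)
print(s.x,s.fun);togo(s.x[0],s.x[1],.182)
```

```text
[ 0.4246 -0.2762  0.06  ]
[ 0.4073 -0.2752  0.034 ]
[ 0.4211 -0.294   0.034 ]
[ 0.4234 -0.2586  0.034 ]
[ 0.43084975 -0.27690052] [-1.36598271 -1.77625232  1.37034221  1.6174592 ]
shift [ 0.02 -0.38  5.6 ] tcp [ 0.4323 -0.2697  0.2939] yaw 86.4 t 13.08 F [-0.3  0.6 -1.5] w 1.000 g 0.0 q6 -2.15
```

arm_command([
  [0.15, -0.36, 1, 0, 0, 0],
  [0, 0, 1, 0, 0, 0],
  [0, 0, 1, 0, 0, 0],
  [0, 0, 1, 0, 0, 0],
  [0, 0, 1, 0, 0, 0],
])

```text
time_s: 13.5
tcp_pos: [0.4307, -0.2774, 0.1975]
tool_rot: [[-0.998, 0.061, 0.001], [0.061, 0.998, -0.001], [-0.001, -0.001, -1.0]]
wrist_force: [0.3, -0.6, -0.1]
width: 0.998
gripper_force: 0.0
```

arm_command([
  [0, 0, 0.4, 0, 0, 0],
  [0, 0, 0.2, 0, 0, 0],
  [0, 0, 0, 0, 0, 0],
  [0, 0, 0, 0, 0, 0],
  [0, 0, 0, 0, 0, 0],
])

```text
time_s: 13.92
tcp_pos: [0.4311, -0.2777, 0.187]
tool_rot: [[-0.998, 0.061, 0.002], [0.061, 0.998, -0.002], [-0.002, -0.001, -1.0]]
wrist_force: [-0.5, -0.0, -0.2]
width: 1.0
gripper_force: 0.0
```

arm_command([
  [0, 0, 0, 0, 0, 0],
  [0, 0, 0, 0, 0, 0],
  [0, 0, 0, 0, 0, 0],
  [0, 0, 0, 0, 0, 0],
  [0, 0, 0, 0, 0, 0],
], claw=-1)

```text
time_s: 14.33
tcp_pos: [0.4307, -0.2775, 0.1865]
tool_rot: [[-0.998, 0.061, 0.001], [0.061, 0.998, -0.001], [-0.001, -0.001, -1.0]]
wrist_force: [-1.5, 0.2, 5.0]
width: 0.419
gripper_force: 60.1
```

arm_command([
  [0, 0, 0, 0, 0, 0],
  [0, 0, 0, 0, 0, 0],
  [0, 0, 0, 0, 0, 0],
  [0, 0, 0, 0, 0, 0],
  [0, 0, 0, 0, 0, 0],
])

```text
time_s: 14.75
tcp_pos: [0.4307, -0.2776, 0.1865]
tool_rot: [[-0.998, 0.061, 0.001], [0.061, 0.998, -0.001], [-0.001, -0.001, -1.0]]
wrist_force: [-0.5, 1.0, 6.9]
width: 0.412
gripper_force: 60.2
```

arm_command([
  [0, 0, -0.3, 0, 0, 0],
  [0, 0, -0.8, 0, 0, 0],
  [0, 0, -1, 0, 0, 0],
  [0, 0, -1, 0, 0, 0],
  [0, 0, -1, 0, 0, 0],
])

```text
time_s: 15.17
tcp_pos: [0.4296, -0.2766, 0.2676]
tool_rot: [[-0.998, 0.061, -0.002], [0.061, 0.998, 0.002], [0.002, 0.002, -1.0]]
wrist_force: [0.4, -0.1, -2.0]
width: 0.414
gripper_force: 60.5
```

arm_command([
  [0, 0, -1, 0, 0, 0],
  [-0.9, 0.75, -1, 0, 0, 0],
  [-0.9, 0.75, -1, 0, 0, 0],
  [-0.9, 0.75, -1, 0, 0, 0],
  [-0.9, 0.75, -0.4, 0, 0, 0],
])

```text
time_s: 15.58
tcp_pos: [0.5069, -0.2214, 0.3582]
tool_rot: [[-0.998, 0.062, 0.003], [0.062, 0.998, -0.002], [-0.003, -0.001, -1.0]]
wrist_force: [1.0, -0.1, -2.9]
width: 0.413
gripper_force: 60.6
```

arm_command([
  [-0.9, 0.75, 0, 0, 0, 0],
  [-0.9, 0.75, 0, 0, 0, 0],
  [-0.9, 0.75, 0, 0, 0, 0],
  [-0.9, 0.75, 0, 0, 0, 0],
  [-0.9, 0.75, 0, 0, 0, 0],
])

```text
time_s: 16.0
tcp_pos: [0.6004, -0.1513, 0.3545]
tool_rot: [[-0.998, 0.061, -0.003], [0.061, 0.998, 0.001], [0.003, 0.001, -1.0]]
wrist_force: [0.2, -1.0, -3.5]
width: 0.414
gripper_force: 60.6
```

arm_command([
  [-0.86, 0.75, 0, 0, 0, 0],
  [0, 0, 0, 0, 0, 0],
  [0, 0, 0, 0, 0, 0],
  [0, 0, 0, 0, 0, 0],
  [0, 0, 0, 0, 0, 0],
])

```text
time_s: 16.42
tcp_pos: [0.6175, -0.1388, 0.3548]
tool_rot: [[-0.998, 0.062, -0.002], [0.062, 0.998, 0.0], [0.002, 0.0, -1.0]]
wrist_force: [-0.9, 0.0, -2.8]
width: 0.412
gripper_force: 60.7
```

Run:
```python
from h import *
im=np.array(camera("wrist"));c=get_calibration("wrist")
togo(.6187,-.1386,.3135)
cv2.imwrite("pics/w5.png",im[:,:,::-1])
F=[read_state()["wrist_force"][2]]
# grey pan disc: predicted outline
print(proj("wrist",(.6187,-.1386,.127),c), [proj("wrist",(.6187+.07*a,-.1386+.07*b,.127),c).round() for a,b in((1,0),(-1,0),(0,1),(0,-1))])
```

```text
shift [-0.06  0.03  2.08] tcp [ 0.6175 -0.139   0.3551] yaw 86.4 t 16.47 F [ 1.08  0.1  -3.27] w 0.417 g 60.7 q6 -1.80
[279.34551352 232.51638323] [array([285., 319.]), array([272., 127.]), array([382., 226.]), array([178., 239.])]
```

View pics/w5.png

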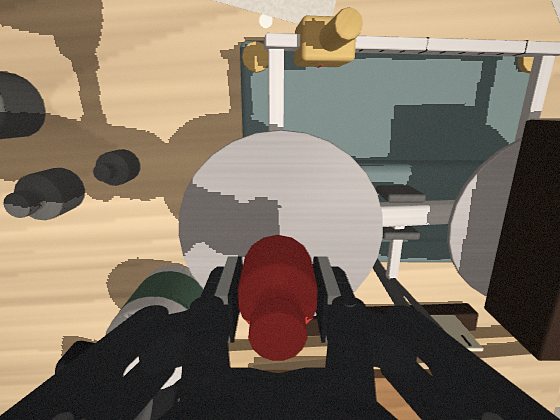

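The weight is held at (278,300) over the right pan. The pan's outline (columns 179–383, top row 130) matches the prediction, so I'll lower slowly.

arm_command([
  [0, 0, 0.8, 0, 0, 0],
  [0, 0, 0.6, 0, 0, 0],
  [0, 0, 0.3, 0, 0, 0],
  [0, 0, 0.15, 0, 0, 0],
  [0, 0, 0.1, 0, 0, 0],
])

```text
time_s: 16.88
tcp_pos: [0.6179, -0.1387, 0.3156]
tool_rot: [[-0.998, 0.062, -0.002], [0.062, 0.998, 0.001], [0.002, 0.0, -1.0]]
wrist_force: [0.2, 0.2, -2.4]
width: 0.416
gripper_force: 60.6
```

arm_command([
  [0, 0, 0.1, 0, 0, 0],
  [0, 0, 0.1, 0, 0, 0],
  [0, 0, 0.1, 0, 0, 0],
  [0, 0, 0.1, 0, 0, 0],
  [0, 0, 0.1, 0, 0, 0],
])

```text
time_s: 17.3
tcp_pos: [0.6188, -0.1388, 0.3075]
tool_rot: [[-0.998, 0.061, 0.001], [0.061, 0.998, -0.001], [-0.002, -0.001, -1.0]]
wrist_force: [-0.3, -1.8, -0.7]
width: 0.413
gripper_force: 60.9
```

arm_command([
  [0, 0, 0.1, 0, 0, 0],
  [0, 0, 0.1, 0, 0, 0],
  [0, 0, 0.05, 0, 0, 0],
  [0, 0, 0, 0, 0, 0],
  [0, 0, 0, 0, 0, 0],
])

```text
time_s: 17.72
tcp_pos: [0.6186, -0.1384, 0.3017]
tool_rot: [[-0.998, 0.061, 0.001], [0.061, 0.998, 0.0], [-0.001, 0.0, -1.0]]
wrist_force: [1.0, -1.5, -0.7]
width: 0.416
gripper_force: 60.9
```

Run:
```python
from h import *
F=[]
for i in range(6): camera("wrist");F.append(read_state()["wrist_force"][2])
print(np.mean(F));togo(.6187,-.1386,.2905)
```

```text
-0.7625216901564581
shift [-0.   -0.01  0.57] tcp [ 0.6186 -0.1384  0.3018] yaw 86.5 t 18.02 F [-0.06 -0.17 -0.51] w 0.413 g 60.9 q6 -1.80
```

arm_command([
  [0, 0, 0.1, 0, 0, 0],
  [0, 0, 0.1, 0, 0, 0],
  [0, 0, 0.1, 0, 0, 0],
  [0, 0, 0.1, 0, 0, 0],
  [0, 0, 0.1, 0, 0, 0],
])

```text
time_s: 18.43
tcp_pos: [0.6186, -0.1381, 0.2916]
tool_rot: [[-0.998, 0.061, 0.001], [0.061, 0.998, 0.001], [-0.001, 0.001, -1.0]]
wrist_force: [1.2, 1.4, 1.0]
width: 0.413
gripper_force: 61.1
```

arm_command([
  [0, 0, 0.05, 0, 0, 0],
  [0, 0, 0.02, 0, 0, 0],
  [0, 0, 0, 0, 0, 0],
  [0, 0, 0, 0, 0, 0],
  [0, 0, 0, 0, 0, 0],
])

```text
time_s: 18.85
tcp_pos: [0.6183, -0.1383, 0.2902]
tool_rot: [[-0.998, 0.061, -0.001], [0.061, 0.998, 0.0], [0.001, 0.0, -1.0]]
wrist_force: [0.9, 1.7, -0.5]
width: 0.414
gripper_force: 61.0
```

Run:
```python
from h import *
F=[]
for i in range(4): camera("wrist");F.append(read_state()["wrist_force"][2])
print(np.mean(F));togo(.6187,-.1386,.2905)
```

```text
-0.15429982431954675
shift [-0.02 -0.01 -0.01] tcp [ 0.6183 -0.1384  0.2902] yaw 86.5 t 19.05 F [-0.1   1.7   0.11] w 0.419 g 61.0 q6 -1.80
```

arm_command([
  [0, 0, 0, 0, 0, 0],
  [0, 0, 0, 0, 0, 0],
  [0, 0, 0, 0, 0, 0],
  [0, 0, 0, 0, 0, 0],
  [0, 0, -0.2, 0, 0, 0],
], claw=1)

```text
time_s: 19.47
tcp_pos: [0.618, -0.1386, 0.2935]
tool_rot: [[-0.998, 0.061, -0.002], [0.061, 0.998, 0.0], [0.002, 0.0, -1.0]]
wrist_force: [0.0, 0.2, 0.4]
width: 0.998
gripper_force: 0.0
```

arm_command([
  [0, 0, -0.5, 0, 0, 0],
  [0, 0, -1, 0, 0, 0],
  [0, 0, -1, 0, 0, 0],
  [0, 0, -1, 0, 0, 0],
  [0, 0, -0.8, 0, 0, 0],
])

```text
time_s: 19.88
tcp_pos: [0.6188, -0.1386, 0.3832]
tool_rot: [[-0.998, 0.061, 0.003], [0.061, 0.998, -0.001], [-0.003, -0.001, -1.0]]
wrist_force: [0.2, -0.9, 0.7]
width: 0.998
gripper_force: 0.0
```

arm_command([
  [1, 0.3, 0, 0, 0, 0],
  [1, 0.3, 0, 0, 0, 0],
  [1, 0.3, 0, 0, 0, 0],
  [1, 0.3, 0, 0, 0, 0],
  [1, 0.3, 0, 0, 0, 0],
])

```text
time_s: 20.3
tcp_pos: [0.5196, -0.1022, 0.3815]
tool_rot: [[-0.998, 0.061, 0.001], [0.061, 0.998, -0.001], [-0.001, -0.0, -1.0]]
wrist_force: [-0.1, -0.5, -0.3]
width: 1.0
gripper_force: 0.0
```

arm_command([
  [1, 0.27, 0.5, 0, 0, 0],
  [0.2, 0, 0.5, 0, 0, 0],
  [0, 0, 0.5, 0, 0, 0],
  [0, 0, 0.3, 0, 0, 0],
  [0, 0, 0, 0, 0, 0],
])

```text
time_s: 20.72
tcp_pos: [0.4971, -0.0958, 0.3428]
tool_rot: [[-0.998, 0.061, -0.002], [0.061, 0.998, 0.0], [0.002, 0.0, -1.0]]
wrist_force: [-0.1, 0.8, -0.5]
width: 0.998
gripper_force: 0.0
```

Run:
```python
from h import *
c=get_calibration("wrist");im=np.array(camera("wrist"));cv2.imwrite("pics/w6.png",im[:,:,::-1])
print(proj("wrist",(.496,-.0959,.122),c));togo(.496,-.0959,.27,86.5)
```

```text
[278.33925783 233.48856842]
shift [ 0.07 -0.01  3.68] tcp [ 0.4975 -0.0959  0.3435] yaw 86.5 t 20.77 F [0.47 0.56 0.06] w 1.003 g 0.0 turnz -0.00 (alt 45.00) q6 -1.79
```

View pics/w6.png

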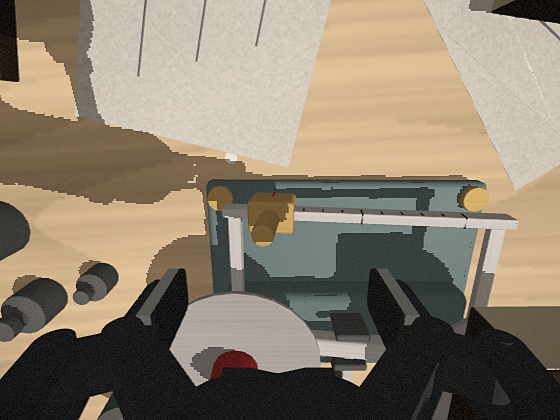

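The wrist view shows the knob top at (264,235), 14 px left of the prediction, with the weight standing on the right pan and that pan down. I have now viewed all 10 pictures, so from here I'll measure numerically.

Run:
```python
from h import *
for z in(.118,.122,.126):
    k=ray("wrist",263,236,z);P=k[:2]-[.6247,-.0391];print(k.round(4),P@[.9982,-.0604],P@[.0604,.9982])
k=ray("wrist",263,236,.122);togo(k[0],k[1],.27,86.5)
def red(n,im,box):
    x0,y0,x1,y1=box;a=im[y0:y1,x0:x1].astype(float);w=np.clip(a[...,2]-1.0*np.maximum(a[...,1],a[...,0])-25,0,None) 
    Y,X=np.mgrid[y0:y1,x0:x1];print(n,w.sum().round(),(X*w).sum()/w.sum(),(Y*w).sum()/w.sum(),w.max(), np.argwhere(w>20).shape)
c=np.array([.6247,-.0391]);tip=np.r_[c+.06*np.array([.9982,-.0604]),.18]
for n in("top","side"):
    for d in(-.0122,0,.0122): print(n,d,proj(n,tip+np.array([.0604,.9982,0])*d).round(2))
for f in("side0","s3","top0"):
    im=cv2.imread(f"pics/{f}.png");u,v=proj(f[0]=="s" and "side" or "top",tip).round().astype(int)
    print(f); a=im[v-8:v+9,u-10:u+11].astype(int); red(f,im,(u-10,v-8,u+11,v+9))
    q=a[...,2]-a[...,1]; i=np.argsort(q.ravel())[-8:]; print([(int(k%21+u-10),int(k//21+v-8),int(q.ravel()[k]),int(a[...,0].ravel()[k])) for k in i])
```

```text
[ 0.4996 -0.1066  0.118 ] -0.12077276516533239 -0.07494124714461049
[ 0.498  -0.1063  0.122 ] -0.1224311945555798 -0.07474530347388417
[ 0.4963 -0.106   0.126 ] -0.12408962394582715 -0.07454935980315787
shift [-0.06 -0.52  3.68] tcp [ 0.4975 -0.0959  0.3435] yaw 86.5 t 20.77 F [0.47 0.56 0.06] w 1.003 g 0.0 turnz -0.00 (alt 45.00) q6 -1.79
top -0.0122 [289.05 160.01]
top 0 [285.67 159.83]
top 0.0122 [282.28 159.65]
side -0.0122 [340.61 183.6 ]
side 0 [338.18 182.01]
side 0.0122 [335.77 180.43]
side0
side0 3606.0 337.8863006100943 182.25291181364392 68.0 (15, 2)
[(341, 183, 58, 10), (340, 187, 60, 11), (341, 186, 60, 17), (341, 185, 64, 5), (342, 181, 66, 93), (341, 181, 87, 66), (341, 182, 91, 18), (342, 182, 93, 56)]
s3
s3 3689.0 337.98048251558686 182.012740580103 67.0 (19, 2)
[(337, 179, 62, 42), (336, 182, 63, 9), (337, 178, 64, 97), (336, 183, 64, 12), (336, 181, 65, 5), (336, 184, 67, 8), (336, 179, 69, 6), (336, 178, 92, 67)]
top0
top0 2451.0 286.74133006935944 157.30354957160344 45.0 (3, 2)
[(293, 153, 38, 97), (293, 154, 38, 99), (288, 161, 39, 43), (289, 158, 41, 98), (288, 159, 44, 104), (289, 159, 56, 82), (288, 160, 63, 44), (289, 160, 70, 38)]
```

arm_command([
  [-0.06, -0.52, 0.5, 0, 0, 0],
  [0, 0, 0.9, 0, 0, 0],
  [0, 0, 0.9, 0, 0, 0],
  [0, 0, 0.9, 0, 0, 0],
  [0, 0, 0.48, 0, 0, 0],
])

```text
time_s: 21.18
tcp_pos: [0.4973, -0.1067, 0.2684]
tool_rot: [[-0.998, 0.062, -0.002], [0.062, 0.998, 0.0], [0.002, 0.0, -1.0]]
wrist_force: [-0.2, -0.5, 0.1]
width: 0.999
gripper_force: 0.0
```

arm_command([
  [0, 0, 0, 0, 0, 0],
  [0, 0, 0, 0, 0, 0],
  [0, 0, 0, 0, 0, 0],
  [0, 0, 0, 0, 0, 0],
  [0, 0, 0, 0, 0, 0],
], claw=-0.48)

```text
time_s: 21.6
tcp_pos: [0.4981, -0.1062, 0.2718]
tool_rot: [[-0.998, 0.061, 0.002], [0.061, 0.998, -0.001], [-0.002, -0.001, -1.0]]
wrist_force: [-0.2, -0.6, -0.6]
width: 0.301
gripper_force: 0.0
```

Run:
```python
from h import *
togo(.498,-.1063,.27,86.5)
```

```text
shift [ 0.   -0.    0.09] tcp [ 0.4981 -0.1062  0.2718] yaw 86.5 t 21.60 F [-0.19 -0.56 -0.63] w 0.301 g 0.0 turnz -0.00 (alt 45.00) q6 -1.81
```

arm_command([
  [0, 0.1, 0, 0, 0, 0],
  [0, 0.25, 0, 0, 0, 0],
  [0, 0.3, 0, 0, 0, 0],
  [0, 0.3, 0, 0, 0, 0],
  [0, 0.3, 0, 0, 0, 0],
])

```text
time_s: 22.02
tcp_pos: [0.499, -0.0804, 0.2709]
tool_rot: [[-0.998, 0.061, 0.0], [0.061, 0.998, -0.0], [-0.0, -0.0, -1.0]]
wrist_force: [-0.1, -1.4, 1.3]
width: 0.261
gripper_force: 0.5
```

arm_command([
  [0, 0.3, 0, 0, 0, 0],
  [0, 0.3, 0, 0, 0, 0],
  [0, 0.3, 0, 0, 0, 0],
  [0, 0.25, 0, 0, 0, 0],
  [0, 0.2, 0, 0, 0, 0],
])

```text
time_s: 22.43
tcp_pos: [0.5005, -0.0533, 0.2706]
tool_rot: [[-0.998, 0.061, -0.0], [0.061, 0.998, 0.0], [0.0, 0.0, -1.0]]
wrist_force: [-0.2, -0.8, 1.4]
width: 0.264
gripper_force: 0.4
```

arm_command([
  [0, 0.03, 0, 0, 0, 0],
  [0, 0, 0, 0, 0, 0],
  [0, -0.2, 0, 0, 0, 0],
  [0, 0, -0.4, 0, 0, 0],
  [0, 0, -1, 0, 0, 0],
])

```text
time_s: 22.85
tcp_pos: [0.4988, -0.0577, 0.2966]
tool_rot: [[-0.998, 0.062, -0.007], [0.062, 0.998, 0.001], [0.007, 0.001, -1.0]]
wrist_force: [-0.2, 0.5, -0.3]
width: 0.259
gripper_force: 0.0
```

arm_command([
  [1, 0, -1, 0, 0, 0],
  [1, 0, -1, 0, 0, 0],
  [1, 0, -0.5, 0, 0, 0],
  [1, 0, 0, 0, 0, 0],
  [1, 0, 0, 0, 0, 0],
])

```text
time_s: 23.27
tcp_pos: [0.4001, -0.0518, 0.3503]
tool_rot: [[-0.998, 0.062, 0.003], [0.062, 0.998, -0.001], [-0.003, -0.001, -1.0]]
wrist_force: [0.6, -0.6, 0.4]
width: 0.263
gripper_force: 0.0
```

```bash
cat >> h.py <<'E'
c0=np.array([.6247,-.0391]);ex=np.array([.9982,-.0604]);ey=np.array([.0604,.9982])
tip=np.r_[c0+.06*ex,.18]
def red(f_or_im,n):
    im=cv2.imread(f_or_im).astype(float) if isinstance(f_or_im,str) else f_or_im
    u,v=proj(n,tip).round().astype(int);y0,x0=v-6,u-8
    a=im[y0:v+7,x0:u+9];w=np.clip(a[...,2]-1.8*a[...,1]-15,0,None)
    Y,X=np.mgrid[y0:v+7,x0:u+9];return (X*w).sum()/w.sum(),(Y*w).sum()/w.sum(),w.sum()
def avg(n,k): return np.mean([np.array(camera(n))[:,:,::-1].astype(float) for _ in range(k)],0)
E
python3 - <<'E'
from h import *
for f in("side0","s3","top0"): print(f,red(f"pics/{f}.png",f[0]=="s" and "side" or "top"))
for i in range(3):
    print(read_state()["time_s"])
    for n in("side","top"): im=avg(n,4);print(n,red(im,n))
cv2.imwrite("pics/t7.png",im)
togo(.5,-.06,.27)
E
```

```text
side0 (np.float64(340.85686015831124), np.float64(184.2691292875989), np.float64(303.20000000000005))
s3 (np.float64(336.0099469496021), np.float64(181.4973474801061), np.float64(301.6))
top0 (np.float64(288.7009345794392), np.float64(160.0), np.float64(21.39999999999999))
23.2667
side (np.float64(338.7218501790999), np.float64(182.41706899236877), np.float64(321.04999999999995))
top (np.float64(285.0), np.float64(160.0), np.float64(14.25))
23.6667
side (np.float64(338.45359692476666), np.float64(182.44577155409115), np.float64(364.19999999999993))
top (np.float64(285.0), np.float64(160.0), np.float64(20.5))
24.0667
side (np.float64(338.40500066853855), np.float64(182.39831528279183), np.float64(373.95))
top (np.float64(285.0), np.float64(160.0), np.float64(20.950000000000003))
shift [-4.99 -0.13  3.93] tcp [ 0.4005 -0.0514  0.3487] yaw 86.5 t 24.47 F [-0.43 -0.51 -0.43] w 0.263 g 0.0 q6 -1.75[ WARN:0@8.878] global loadsave.cpp:1063 imwrite_ Unsupported depth image for selected encoder is fallbacked to CV_8U.
```

arm_command([
  [0, 0, -1, 0, 0, 0],
  [0, 0, -0.9, 0, 0, 0],
  [-1, 0.09, 0, 0, 0, 0],
  [-1, 0.09, 0, 0, 0, 0],
  [-1, 0.09, 0, 0, 0, 0],
], claw=1)

```text
time_s: 24.88
tcp_pos: [0.4615, -0.0497, 0.3874]
tool_rot: [[-0.998, 0.061, 0.002], [0.061, 0.998, -0.0], [-0.002, -0.0, -1.0]]
wrist_force: [0.9, -0.6, 0.8]
width: 0.947
gripper_force: 0.0
```

arm_command([
  [-1, 0.09, 0, 0, 0, 0],
  [-1, 0.09, 0, 0, 0, 0],
  [-1, 0.09, 0, 0, 0, 0],
  [-1, 0.09, 0, 0, 0, 0],
  [-1, 0.09, 0, 0, 0, 0],
])

```text
time_s: 25.3
tcp_pos: [0.5621, -0.0467, 0.3864]
tool_rot: [[-0.998, 0.061, -0.0], [0.061, 0.998, 0.0], [0.0, 0.0, -1.0]]
wrist_force: [0.2, 0.4, 0.1]
width: 1.001
gripper_force: 0.0
```

arm_command([
  [-1, 0.09, 0, 0, 0, 0],
  [-1, 0.09, 0, 0, 0, 0],
  [-1, 0.09, 0, 0, 0, 0],
  [-1, 0.09, 0, 0, 0, 0],
  [-1, 0.09, 0, 0, 0, 0],
])

```text
time_s: 25.72
tcp_pos: [0.6624, -0.0439, 0.3863]
tool_rot: [[-0.998, 0.061, -0.001], [0.061, 0.998, 0.0], [0.001, 0.0, -1.0]]
wrist_force: [-0.3, -0.7, 0.3]
width: 1.002
gripper_force: 0.0
```

arm_command([
  [0, 0, 0, 0, 0, 0],
  [0, 0, 0, 0, 0, 0],
  [0, 0, 0, 0, 0, 0],
  [0, 0, 0, 0, 0, 0],
  [0, 0, 0, 0, 0, 0],
])

```text
time_s: 26.13
tcp_pos: [0.6606, -0.044, 0.3867]
tool_rot: [[-0.998, 0.061, -0.001], [0.061, 0.998, 0.0], [0.001, -0.0, -1.0]]
wrist_force: [-0.4, 0.1, -0.0]
width: 1.004
gripper_force: 0.0
```

Run:
```python
from h import *
c=get_calibration("wrist");ims=[np.array(camera("wrist"))[:,:,::-1].astype(float) for _ in range(4)];im=np.mean(ims,0)
np.save("w8.npy",im)
togo(.685,-.0427,.385,86.5)
B=lambda x,y,z:np.r_[c0+x*ex+y*ey,z]
print("tip",proj("wrist",tip,c).round(1))
for n,x,y,z in(("plTL",.065,.035,.156),("plTR",.065,-.035,.156),("plBL",.065,.035,.12),("plBR",.065,-.035,.12)):print(n,proj("wrist",B(x,y,z),c).round(1))
w=im[...,2]-1.8*im[...,1]-15
i=np.argwhere(w>10);i=i[np.hypot(*(i-proj("wrist",tip,c)[::-1]).T)<50]
print(len(i),i.mean(0),i.min(0),i.max(0))
# rows of plate
v=int(proj("wrist",B(.065,0,.14),c)[1])
for r in range(v-24,v+30,6): print(r,' '.join('%d'%g for g in im[r,200:360:4].mean(1)))
```

```text
shift [-1.19  0.14  0.1 ] tcp [ 0.6611 -0.044   0.3869] yaw 86.5 t 26.33 F [0.73 0.51 0.28] w 0.999 g 0.0 turnz -0.00 (alt 45.00) q6 -1.64
tip [283.1 277.8]
plTL [331.2 266.7]
plTR [233.6 266.9]
plBL [324.  245.9]
plBR [239.4 246.1]
236 [277.00847458 284.02966102] [266 279] [287 290]
232 185 185 186 184 177 196 195 197 196 195 196 196 196 196 196 196 198 201 204 178 50 43 212 210 211 211 212 210 212 211 211 210 210 211 210 210 211 131 102 101
238 183 183 191 200 201 201 203 204 204 206 207 208 208 208 207 207 207 206 207 131 51 50 215 206 206 206 206 206 207 208 208 208 208 208 209 208 209 209 209 177
244 205 203 204 204 204 204 204 205 206 207 205 206 207 207 207 207 207 207 207 131 47 51 221 207 206 206 206 205 206 206 205 205 204 203 202 201 202 201 199 201
250 203 204 204 204 205 205 205 206 205 205 208 210 210 211 211 211 210 210 211 133 50 49 204 212 212 211 211 210 210 211 210 207 205 205 205 204 203 202 202 203
256 205 205 204 203 204 204 203 202 202 202 113 117 118 116 117 118 117 118 117 118 98 46 117 117 119 117 119 117 116 117 118 121 205 205 205 205 206 205 206 204
262 202 202 203 204 204 204 205 205 208 209 118 118 118 119 118 118 118 117 116 118 89 48 118 118 119 117 117 118 118 118 118 118 111 115 118 119 118 124 124 117
268 87 53 54 29 18 17 16 15 12 121 118 116 122 119 120 126 120 118 127 118 54 56 60 124 110 116 121 83 119 118 81 118 120 18 23 24 28 28 25 24
274 21 28 22 17 26 24 23 17 23 242 237 238 237 237 237 238 238 236 236 237 47 57 43 238 238 239 239 239 239 241 240 241 243 48 57 59 57 57 57 59
280 50 51 51 49 49 50 51 52 52 49 51 49 52 50 51 53 52 53 53 55 55 51 54 57 56 53 51 52 53 53 52 54 54 53 52 56 52 55 57 53
```

Run:
```python
from h import *
im=np.load("w8.npy");c=get_calibration("wrist")
bal=lambda p:(np.dot(p[:2]-c0,ex).round(4),np.dot(p[:2]-c0,ey).round(5))
for r in(273,274,275):
    g=im[r].mean(1);f=lambda a,b:np.interp(150,*(lambda s:(s[1],s[0]))((lambda k:(k,g[k]) if g[k[0]]<g[k[-1]] else (k[::-1],g[k[::-1]]))(np.arange(a,b))))
    k=np.arange(228,243);L=k[np.argmax(np.diff(g[k]))]+.5;k=np.arange(322,338);R=k[np.argmin(np.diff(g[k]))]+.5
    gl=g[int(L)-2:int(L)+4].round();gr=g[int(R)-2:int(R)+4].round()
    d=np.argwhere(g[250:315]<150).ravel()+250
    print(r,L,R,gl,gr,"mid",(L+R)/2,"dark",d.min(),d.max(), bal(ray("wrist",L,r,.156,c)),bal(ray("wrist",R,r,.156,c)))
w=np.clip(im[...,2]-1.8*im[...,1]-15,0,None);w[:262]=0;w[292:]=0;w[:,:260]=0;w[:,310:]=0
for r in range(264,292,2):
    s=w[r].sum()
    if s>20:print(r,(w[r]*np.arange(560)).sum()/s, end='; ')
Y,X=np.mgrid[:420,:560];u,v=(X*w).sum()/w.sum(),(Y*w).sum()/w.sum();print(u,v,bal(ray("wrist",u,v,.177,c)),c["mtx"][0])
# middle marks: dark cols just above row 262..272
print(im[268,228:338].mean(1).round().astype(int).tolist())
```

```text
273 233.5 330.5 [ 24.  19.  14. 124. 222. 228.] [215. 220. 222. 102.  54.  58.] mid 282.0 dark 279 289 (np.float64(0.0708), np.float64(-0.03536)) (np.float64(0.071), np.float64(0.03485))
274 233.5 330.5 [ 13.  23.  14. 132. 234. 242.] [243. 246. 243. 109.  49.  56.] mid 282.0 dark 279 289 (np.float64(0.0716), np.float64(-0.03539)) (np.float64(0.0718), np.float64(0.03489))
275 234.5 330.5 [ 38.  30.  94. 181. 212. 208.] [229. 231. 218.  56.  52.  56.] mid 282.5 dark 279 289 (np.float64(0.0725), np.float64(-0.03471)) (np.float64(0.0726), np.float64(0.03493))
266 283.5909849749583; 268 283.54025256511443; 270 283.7741935483871; 272 283.9324550898203; 274 284.1037339110488; 276 283.94559673580414; 278 284.20165965670117; 280 284.2659656041187; 282 284.5813191315035; 284 284.49045173945655; 286 284.51744024843345; 284.19699797499004 278.4184839564936 (np.float64(0.0631), np.float64(0.00083)) [312.23066765   0.         277.27800387]
[16, 14, 16, 14, 12, 20, 10, 54, 122, 122, 117, 118, 118, 119, 118, 124, 117, 22, 36, 103, 122, 119, 118, 116, 120, 119, 117, 121, 121, 71, 15, 76, 126, 119, 118, 118, 120, 120, 118, 121, 119, 86, 8, 68, 128, 118, 119, 118, 118, 122, 119, 63, 54, 60, 60, 58, 57, 61, 58, 56, 60, 97, 124, 119, 124, 119, 18, 40, 111, 125, 118, 120, 117, 120, 117, 120, 122, 118, 53, 20, 83, 126, 119, 117, 119, 119, 118, 119, 119, 118, 56, 16, 81, 129, 121, 117, 119, 118, 119, 119, 121, 105, 13, 22, 18, 26, 26, 26, 23, 24]
```

arm_command([
  [1, -0.15, 0, 0, 0, 0],
  [1, -0.15, 0, 0, 0, 0],
  [1, -0.15, 0, 0, 0, 0],
  [1, -0.15, 0, 0, 0, 0],
  [1, -0.15, 0, 0, 0, 0],
])

```text
time_s: 26.75
tcp_pos: [0.5597, -0.0528, 0.3868]
tool_rot: [[-0.998, 0.061, 0.0], [0.061, 0.998, -0.0], [-0.0, -0.0, -1.0]]
wrist_force: [0.2, -0.4, 0.3]
width: 1.001
gripper_force: 0.0
```

arm_command([
  [1, -0.15, 0, 0, 0, 0],
  [1, -0.15, 0, 0, 0, 0],
  [1, -0.15, 0.5, 0, 0, 0],
  [0, 0, 0.8, 0, 0, 0],
  [0, 0, 0.8, 0, 0, 0],
])

```text
time_s: 27.17
tcp_pos: [0.4994, -0.0582, 0.3453]
tool_rot: [[-0.998, 0.062, 0.002], [0.062, 0.998, -0.001], [-0.002, -0.0, -1.0]]
wrist_force: [1.1, -0.7, -0.5]
width: 1.003
gripper_force: 0.0
```

Run:
```python
from h import *
togo(.5,-.058,.27,86.5)
```

```text
shift [-0.02  0.01  3.76] tcp [ 0.4994 -0.0582  0.3453] yaw 86.5 t 27.17 F [ 1.08 -0.73 -0.5 ] w 1.003 g 0.0 turnz -0.01 (alt 44.99) q6 -1.71
```

arm_command([
  [0, 0, 0.9, 0, 0, 0],
  [0, 0, 0.9, 0, 0, 0],
  [0, 0, 0.9, 0, 0, 0],
  [0, 0, 0.6, 0, 0, 0],
  [0, 0, 0.2, 0, 0, 0],
])

```text
time_s: 27.58
tcp_pos: [0.4991, -0.0579, 0.2727]
tool_rot: [[-0.998, 0.061, -0.004], [0.061, 0.998, 0.001], [0.004, 0.001, -1.0]]
wrist_force: [-0.5, -0.4, 0.2]
width: 0.999
gripper_force: 0.0
```

arm_command([
  [0, 0, 0, 0, 0, 0],
  [0, 0, 0, 0, 0, 0],
  [0, 0, 0, 0, 0, 0],
  [0, 0, 0, 0, 0, 0],
  [0, 0, 0, 0, 0, 0],
], claw=-0.48)

```text
time_s: 28.0
tcp_pos: [0.5008, -0.0582, 0.2757]
tool_rot: [[-0.998, 0.061, 0.002], [0.061, 0.998, -0.0], [-0.002, -0.0, -1.0]]
wrist_force: [0.2, 0.3, 0.1]
width: 0.299
gripper_force: 0.0
```

arm_command([
  [0, 0, 0, 0, 0, 0],
  [0, -0.1, 0, 0, 0, 0],
  [0, -0.1, 0, 0, 0, 0],
  [0, -0.1, 0, 0, 0, 0],
  [0, -0.07, 0, 0, 0, 0],
])

```text
time_s: 28.42
tcp_pos: [0.4999, -0.0658, 0.2748]
tool_rot: [[-0.998, 0.061, 0.0], [0.061, 0.998, -0.0], [-0.0, -0.0, -1.0]]
wrist_force: [-0.6, 0.6, 0.7]
width: 0.257
gripper_force: 0.3
```

arm_command([
  [0, 0, 0, 0, 0, 0],
  [0, 0, 0, 0, 0, 0],
  [0, 0.2, 0, 0, 0, 0],
  [0, 0, -0.3, 0, 0, 0],
  [0, 0, -0.8, 0, 0, 0],
])

```text
time_s: 28.83
tcp_pos: [0.4987, -0.061, 0.2949]
tool_rot: [[-0.998, 0.061, -0.006], [0.061, 0.998, 0.001], [0.006, 0.001, -1.0]]
wrist_force: [0.1, -0.1, -0.2]
width: 0.259
gripper_force: 0.0
```

arm_command([
  [0, 0, -1, 0, 0, 0],
  [0, 0, -1, 0, 0, 0],
  [0, 0, -1, 0, 0, 0],
  [0, 0, -1, 0, 0, 0],
  [0, 0, -0.5, 0, 0, 0],
])

```text
time_s: 29.25
tcp_pos: [0.5008, -0.0614, 0.3898]
tool_rot: [[-0.998, 0.061, 0.004], [0.061, 0.998, -0.001], [-0.005, -0.001, -1.0]]
wrist_force: [0.4, -0.9, 0.2]
width: 0.262
gripper_force: 0.0
```

Run:
```python
from h import *
togo(.661,-.044,.387,86.5)
```

```text
shift [-7.94  1.36  0.18] tcp [ 0.5008 -0.0614  0.3898] yaw 86.5 t 29.25 F [ 0.42 -0.9   0.21] w 0.262 g 0.0 turnz 0.00 (alt -45.00) q6 -1.72
```

Contact was felt. I'll return to the same viewpoint and re-measure the needle.

arm_command([
  [-1, 0.17, 0, 0, 0, 0],
  [-1, 0.17, 0, 0, 0, 0],
  [-1, 0.17, 0, 0, 0, 0],
  [-1, 0.17, 0, 0, 0, 0],
  [-1, 0.17, 0, 0, 0, 0],
], claw=1)

```text
time_s: 29.67
tcp_pos: [0.6016, -0.0504, 0.3864]
tool_rot: [[-0.998, 0.061, -0.001], [0.061, 0.998, 0.0], [0.001, -0.0, -1.0]]
wrist_force: [0.5, 0.1, 0.1]
width: 0.949
gripper_force: 0.0
```

arm_command([
  [-1, 0.17, 0, 0, 0, 0],
  [-1, 0.17, 0.15, 0, 0, 0],
  [-0.94, 0.17, 0, 0, 0, 0],
  [0, 0, 0, 0, 0, 0],
  [0, 0, 0, 0, 0, 0],
])

```text
time_s: 30.08
tcp_pos: [0.6604, -0.0438, 0.3828]
tool_rot: [[-0.998, 0.06, -0.002], [0.06, 0.998, 0.0], [0.002, -0.0, -1.0]]
wrist_force: [-0.5, 0.3, 0.1]
width: 0.996
gripper_force: 0.0
```

arm_command([
  [0, 0, 0, 0, 0, 0],
  [0, 0, 0, 0, 0, 0],
  [0, 0, 0, 0, 0, 0],
  [0, 0, 0, 0, 0, 0],
  [0, 0, 0, 0, 0, 0],
])

```text
time_s: 30.5
tcp_pos: [0.6598, -0.0442, 0.384]
tool_rot: [[-0.998, 0.061, 0.0], [0.061, 0.998, -0.0], [-0.0, -0.0, -1.0]]
wrist_force: [0.5, -0.1, 0.6]
width: 1.002
gripper_force: 0.0
```

```bash
cat > m.py <<'E'
from h import *
c=get_calibration("wrist")
for k in range(3):
    im=np.mean([np.array(camera("wrist"))[:,:,::-1].astype(float) for _ in range(4)],0)
    bal=lambda p:(p[:2]-c0)@ey
    v=proj("wrist",np.r_[c0+.0705*ex,.156],c)[1]
    for r in (int(v),int(v)+1,int(v)+2):
        g=im[r].mean(1);b=g[240:270].max()
        if b<200: continue
        L=234+np.argmax(g[226:250]>120)-8; 
        L=226+np.argmax(g[226:250]>b/2);L=L-(g[L]-b/2)/(g[L]-g[L-1])
        R=320+np.argmax(g[320:345]<b/2);R=R-(b/2-g[R])/(g[R-1]-g[R])
        yl,yr=bal(ray("wrist",L,r,.156,c)),bal(ray("wrist",R,r,.156,c));print(r,L.round(2),R.round(2),"mid y mm",(yl+yr)*500,"wid",(yr-yl)*1e3)
    w=np.clip(im[...,2]-1.8*im[...,1]-15,0,None);u0,v0=proj("wrist",tip,c).astype(int)
    m=np.zeros_like(w);m[v0-16:v0+14,u0-24:u0+25]=1;w*=m
    Y,X=np.mgrid[:420,:560];u,v=(X*w).sum()/w.sum(),(Y*w).sum()/w.sum();print(read_state()["time_s"],"tip",u,v,"y mm",bal(ray("wrist",u,v,.177,c))*1e3)
print("side",red(avg("side",4),"side"));togo(.661,-.044,.387,86.5)
E
python3 m.py
```

```text
276 233.7 331.73 mid y mm -0.07148792020387693 wid 70.13780412166167
277 233.7 331.67 mid y mm -0.09137842270773994 wid 70.16587813452963
278 234.0 331.59 mid y mm -0.006509867732422403 wid 69.97348681032366
30.7 tip 280.4458671721338 281.6252299980966 y mm -1.932699485256167
276 233.57 331.69 mid y mm -0.13116253202568803 wid 70.19357524745922
277 233.6 331.61 mid y mm -0.14433341153242962 wid 70.19623597871717
278 233.85 331.55 mid y mm -0.07517052531249083 wid 70.04943315550143
30.9 tip 280.26396212965557 281.56968167013895 y mm -2.0498143714874844
276 233.41 331.69 mid y mm -0.1894457370180333 wid 70.31559636256587
277 233.56 331.61 mid y mm -0.16030460254703657 wid 70.22142146445078
278 233.95 331.52 mid y mm -0.05122596546129274 wid 69.95400890390013
31.1 tip 280.22730554901494 281.54132328702616 y mm -2.0734255051907167
side (np.float64(338.98421494542396), np.float64(182.46297229219144), np.float64(297.75))
shift [-0.03  0.01 -0.17] tcp [ 0.6603 -0.0441  0.3837] yaw 86.5 t 31.30 F [ 0.2  -0.25 -0.32] w 1.002 g 0.0 turnz -0.00 (alt 45.00) q6 -1.64
```

arm_command([
  [1, -0.18, 0, 0, 0, 0],
  [1, -0.18, 0, 0, 0, 0],
  [1, -0.18, 0, 0, 0, 0],
  [1, -0.18, 0, 0, 0, 0],
  [1, -0.18, 0, 0, 0, 0],
])

```text
time_s: 31.72
tcp_pos: [0.5584, -0.056, 0.3836]
tool_rot: [[-0.998, 0.061, 0.0], [0.061, 0.998, -0.0], [-0.0, -0.0, -1.0]]
wrist_force: [1.1, -0.5, 0.5]
width: 1.0
gripper_force: 0.0
```

arm_command([
  [1, -0.18, 0, 0, 0, 0],
  [1, -0.18, 0, 0, 0, 0],
  [0.97, -0.18, 0.5, 0, 0, 0],
  [0, 0, 0.8, 0, 0, 0],
  [0, 0, 0.8, 0, 0, 0],
])

```text
time_s: 32.13
tcp_pos: [0.4987, -0.0632, 0.3422]
tool_rot: [[-0.998, 0.062, 0.002], [0.062, 0.998, -0.0], [-0.002, -0.0, -1.0]]
wrist_force: [-0.1, 0.7, -0.2]
width: 1.0
gripper_force: 0.0
```

arm_command([
  [0, 0, 0.9, 0, 0, 0],
  [0, 0, 0.9, 0, 0, 0],
  [0, 0, 0.8, 0, 0, 0],
  [0, 0, 0.5, 0, 0, 0],
  [0, 0, 0.2, 0, 0, 0],
])

```text
time_s: 32.55
tcp_pos: [0.4987, -0.0629, 0.274]
tool_rot: [[-0.998, 0.061, -0.003], [0.061, 0.998, 0.001], [0.003, 0.0, -1.0]]
wrist_force: [0.1, -1.1, -0.7]
width: 1.002
gripper_force: 0.0
```

arm_command([
  [0, 0, 0, 0, 0, 0],
  [0, 0, 0, 0, 0, 0],
  [0, 0, 0, 0, 0, 0],
  [0, 0, 0, 0, 0, 0],
  [0, 0, 0, 0, 0, 0],
], claw=-0.48)

```text
time_s: 32.97
tcp_pos: [0.4999, -0.0632, 0.2766]
tool_rot: [[-0.998, 0.061, 0.002], [0.061, 0.998, -0.0], [-0.002, -0.0, -1.0]]
wrist_force: [-0.2, 0.8, -1.1]
width: 0.3
gripper_force: 0.0
```

Run:
```python
from h import *
togo(.5,-.0558,.275,86.5)
```

```text
shift [0.02 0.37 0.08] tcp [ 0.4999 -0.0632  0.2766] yaw 86.5 t 32.97 F [-0.23  0.8  -1.08] w 0.300 g 0.0 turnz -0.00 (alt 45.00) q6 -1.72
```

arm_command([
  [0, 0, 0, 0, 0, 0],
  [0, 0.1, 0, 0, 0, 0],
  [0, 0.1, 0, 0, 0, 0],
  [0, 0.1, 0, 0, 0, 0],
  [0, 0.07, 0, 0, 0, 0],
])

```text
time_s: 33.38
tcp_pos: [0.4999, -0.0555, 0.2758]
tool_rot: [[-0.998, 0.061, 0.0], [0.061, 0.998, -0.0], [-0.0, -0.0, -1.0]]
wrist_force: [0.2, -0.8, 1.6]
width: 0.26
gripper_force: 0.3
```

arm_command([
  [0, 0, 0, 0, 0, 0],
  [0, 0, 0, 0, 0, 0],
  [0, -0.1, 0, 0, 0, 0],
  [0, 0, -0.3, 0, 0, 0],
  [0, 0, -0.8, 0, 0, 0],
])

```text
time_s: 33.8
tcp_pos: [0.4984, -0.0576, 0.2959]
tool_rot: [[-0.998, 0.061, -0.005], [0.061, 0.998, 0.001], [0.005, 0.001, -1.0]]
wrist_force: [-1.3, 0.3, -0.8]
width: 0.261
gripper_force: 0.0
```

arm_command([
  [0, 0, -1, 0, 0, 0],
  [0, 0, -1, 0, 0, 0],
  [0, 0, -1, 0, 0, 0],
  [0, 0, -1, 0, 0, 0],
  [0, 0, -0.4, 0, 0, 0],
])

```text
time_s: 34.22
tcp_pos: [0.5007, -0.058, 0.3892]
tool_rot: [[-0.998, 0.061, 0.005], [0.061, 0.998, -0.001], [-0.006, -0.001, -1.0]]
wrist_force: [0.6, -0.2, -0.5]
width: 0.26
gripper_force: 0.0
```

arm_command([
  [-1, 0.16, 0, 0, 0, 0],
  [-1, 0.16, 0, 0, 0, 0],
  [-1, 0.16, 0, 0, 0, 0],
  [-1, 0.16, 0, 0, 0, 0],
  [-1, 0.16, 0, 0, 0, 0],
], claw=1)

```text
time_s: 34.63
tcp_pos: [0.6012, -0.0478, 0.3852]
tool_rot: [[-0.998, 0.061, -0.001], [0.061, 0.998, 0.0], [0.001, 0.0, -1.0]]
wrist_force: [0.0, 0.3, 0.3]
width: 0.946
gripper_force: 0.0
```

arm_command([
  [-1, 0.16, 0, 0, 0, 0],
  [-1, 0.16, 0, 0, 0, 0],
  [-0.97, 0.16, 0, 0, 0, 0],
  [0, 0, 0, 0, 0, 0],
  [0, 0, 0, 0, 0, 0],
])

```text
time_s: 35.05
tcp_pos: [0.6606, -0.0419, 0.3847]
tool_rot: [[-0.998, 0.061, -0.002], [0.061, 0.998, 0.0], [0.002, 0.0, -1.0]]
wrist_force: [-0.3, -0.2, -0.7]
width: 0.999
gripper_force: 0.0
```

arm_command([
  [0, 0, 0, 0, 0, 0],
  [0, 0, 0, 0, 0, 0],
  [0, 0, 0, 0, 0, 0],
  [0, 0, 0, 0, 0, 0],
  [0, 0, 0, 0, 0, 0],
])

```text
time_s: 35.47
tcp_pos: [0.66, -0.042, 0.3859]
tool_rot: [[-0.998, 0.061, 0.0], [0.061, 0.998, -0.0], [-0.0, -0.0, -1.0]]
wrist_force: [-0.3, -0.1, 0.9]
width: 1.001
gripper_force: 0.0
```

```bash
python3 m.py
```

```text
274 230.98 328.28 mid y mm -0.04677248894480873 wid 70.14094331142333
275 230.93 328.54 mid y mm 0.03438684159231056 wid 70.44393853928968
276 230.91 328.52 mid y mm 0.017919779387011447 wid 70.51719556124154
35.6667 tip 279.23917198353024 280.2077031553683 y mm -0.478088415627728
274 230.85 328.33 mid y mm -0.0733372597228818 wid 70.2666699517646
275 230.86 328.52 mid y mm -0.001526683275986096 wid 70.4772005013068
276 230.92 328.49 mid y mm 0.008818350666954522 wid 70.49316710662744
35.8667 tip 279.098188965213 279.79373188177465 y mm -0.5696551895725487
274 230.83 328.28 mid y mm -0.09766397819593181 wid 70.25396804693831
275 230.78 328.51 mid y mm -0.03402084467915914 wid 70.53359969344974
276 230.82 328.51 mid y mm -0.01945016369515537 wid 70.58017045384943
36.0667 tip 279.09698477846365 280.0216002003684 y mm -0.5704529276373226
side (np.float64(338.66082474226795), np.float64(182.28335787923416), np.float64(339.5))
shift [-0.03 -0.1  -0.07] tcp [ 0.6604 -0.0419  0.3857] yaw 86.5 t 36.27 F [-0.03  0.64  0.81] w 1.002 g 0.0 turnz -0.00 (alt 45.00) q6 -1.64
```

The needle is within about 0.005 rad of level. I'll make one more small nudge left of about 1.3 mm.

arm_command([
  [1, -0.16, 0, 0, 0, 0],
  [1, -0.16, 0, 0, 0, 0],
  [1, -0.16, 0, 0, 0, 0],
  [1, -0.16, 0, 0, 0, 0],
  [1, -0.16, 0, 0, 0, 0],
])

```text
time_s: 36.68
tcp_pos: [0.5587, -0.0518, 0.3857]
tool_rot: [[-0.998, 0.061, 0.0], [0.061, 0.998, -0.0], [-0.0, -0.0, -1.0]]
wrist_force: [0.2, -0.8, 0.9]
width: 1.001
gripper_force: 0.0
```

arm_command([
  [1, -0.16, 0, 0, 0, 0],
  [1, -0.16, 0, 0, 0, 0],
  [0.97, -0.16, 0.5, 0, 0, 0],
  [0, 0, 0.8, 0, 0, 0],
  [0, 0, 0.8, 0, 0, 0],
])

```text
time_s: 37.1
tcp_pos: [0.499, -0.0578, 0.3442]
tool_rot: [[-0.998, 0.062, 0.002], [0.062, 0.998, -0.001], [-0.002, -0.0, -1.0]]
wrist_force: [0.5, -0.2, 0.2]
width: 1.0
gripper_force: 0.0
```

arm_command([
  [0, 0, 0.9, 0, 0, 0],
  [0, 0, 0.9, 0, 0, 0],
  [0, 0, 0.8, 0, 0, 0],
  [0, 0, 0.6, 0, 0, 0],
  [0, 0, 0.2, 0, 0, 0],
])

```text
time_s: 37.52
tcp_pos: [0.4988, -0.0575, 0.2737]
tool_rot: [[-0.998, 0.061, -0.004], [0.061, 0.998, 0.001], [0.004, 0.001, -1.0]]
wrist_force: [-0.6, 0.2, 0.1]
width: 0.997
gripper_force: 0.0
```

arm_command([
  [0, 0, 0, 0, 0, 0],
  [0, 0, 0, 0, 0, 0],
  [0, 0, 0, 0, 0, 0],
  [0, 0, 0, 0, 0, 0],
  [0, 0, 0, 0, 0, 0],
], claw=-0.48)

```text
time_s: 37.93
tcp_pos: [0.5002, -0.0578, 0.2766]
tool_rot: [[-0.998, 0.061, 0.002], [0.061, 0.998, -0.0], [-0.002, -0.0, -1.0]]
wrist_force: [0.5, -0.6, -0.4]
width: 0.298
gripper_force: 0.0
```

Run:
```python
from h import *
togo(.5,-.0542,.275,86.5)
```

```text
shift [0.02 0.18 0.08] tcp [ 0.5002 -0.0578  0.2766] yaw 86.5 t 37.93 F [ 0.49 -0.58 -0.37] w 0.298 g 0.0 turnz -0.00 (alt 45.00) q6 -1.71
```

arm_command([
  [0, 0, 0, 0, 0, 0],
  [0, 0.06, 0, 0, 0, 0],
  [0, 0.06, 0, 0, 0, 0],
  [0, 0.05, 0, 0, 0, 0],
  [0, 0, 0, 0, 0, 0],
])

```text
time_s: 38.35
tcp_pos: [0.5, -0.0541, 0.2757]
tool_rot: [[-0.998, 0.061, 0.0], [0.061, 0.998, -0.0], [-0.0, -0.0, -1.0]]
wrist_force: [-0.4, -0.6, 0.2]
width: 0.26
gripper_force: 0.0
```

arm_command([
  [0, 0, 0, 0, 0, 0],
  [0, 0, 0, 0, 0, 0],
  [0, -0.1, 0, 0, 0, 0],
  [0, 0, -0.3, 0, 0, 0],
  [0, 0, -0.8, 0, 0, 0],
])

```text
time_s: 38.77
tcp_pos: [0.4985, -0.0562, 0.296]
tool_rot: [[-0.998, 0.061, -0.005], [0.061, 0.998, 0.001], [0.005, 0.001, -1.0]]
wrist_force: [0.8, -0.8, -0.9]
width: 0.259
gripper_force: 0.0
```

arm_command([
  [0, 0, -1, 0, 0, 0],
  [0, 0, -1, 0, 0, 0],
  [0, 0, -1, 0, 0, 0],
  [0, 0, -1, 0, 0, 0],
  [0, 0, -0.4, 0, 0, 0],
])

```text
time_s: 39.18
tcp_pos: [0.5008, -0.0565, 0.3892]
tool_rot: [[-0.998, 0.061, 0.006], [0.061, 0.998, -0.001], [-0.006, -0.001, -1.0]]
wrist_force: [-0.3, -0.1, -0.0]
width: 0.256
gripper_force: 0.0
```

arm_command([
  [-1, 0.15, 0, 0, 0, 0],
  [-1, 0.15, 0, 0, 0, 0],
  [-1, 0.15, 0, 0, 0, 0],
  [-1, 0.15, 0, 0, 0, 0],
  [-1, 0.15, 0, 0, 0, 0],
], claw=1)

```text
time_s: 39.6
tcp_pos: [0.6012, -0.0474, 0.3852]
tool_rot: [[-0.998, 0.061, -0.001], [0.061, 0.998, 0.0], [0.001, 0.0, -1.0]]
wrist_force: [-0.1, 0.6, 0.4]
width: 0.948
gripper_force: 0.0
```

arm_command([
  [-1, 0.1, 0, 0, 0, 0],
  [-1, 0.1, 0, 0, 0, 0],
  [-0.97, 0.1, 0, 0, 0, 0],
  [0, 0, 0, 0, 0, 0],
  [0, 0, 0, 0, 0, 0],
])

```text
time_s: 40.02
tcp_pos: [0.6604, -0.0451, 0.3847]
tool_rot: [[-0.998, 0.061, -0.002], [0.061, 0.998, 0.0], [0.002, 0.0, -1.0]]
wrist_force: [-0.6, -0.3, 0.3]
width: 1.002
gripper_force: 0.0
```

arm_command([
  [0, 0, 0, 0, 0, 0],
  [0, 0, 0, 0, 0, 0],
  [0, 0, 0, 0, 0, 0],
  [0, 0, 0, 0, 0, 0],
  [0, 0, 0, 0, 0, 0],
])

```text
time_s: 40.43
tcp_pos: [0.6598, -0.0451, 0.3859]
tool_rot: [[-0.998, 0.061, 0.0], [0.061, 0.998, 0.0], [-0.0, 0.0, -1.0]]
wrist_force: [0.4, 0.7, 1.0]
width: 0.999
gripper_force: 0.0
```

```bash
python3 m.py
```

```text
274 235.44 332.62 mid y mm -0.027545168818848137 wid 70.05704106175592
275 235.41 332.63 mid y mm -0.030281989756519856 wid 70.17007524006043
276 235.54 332.59 mid y mm 0.007504385228104815 wid 70.11987886285446
40.6333 tip 284.51797493861585 280.14612000745734 y mm -0.202889261884898
274 235.38 332.65 mid y mm -0.03782970769021857 wid 70.11717899444896
275 235.21 332.61 mid y mm -0.11039230276500833 wid 70.29443764280792
276 235.52 332.58 mid y mm -0.0043559905319734415 wid 70.12395649556531
40.8333 tip 284.50457320620933 279.8157762038121 y mm -0.21288094189302026
274 235.36 332.65 mid y mm -0.04760063119196162 wid 70.13614134252877
275 235.04 332.62 mid y mm -0.16584068029381824 wid 70.42186513685917
276 235.52 332.58 mid y mm -0.006666063660124705 wid 70.12761750229483
41.0333 tip 284.48268246636815 280.0572382976533 y mm -0.22616202387159634
side (np.float64(338.581828059215), np.float64(182.58237131603966), np.float64(368.15))
shift [-0.04  0.06 -0.07] tcp [ 0.6602 -0.0451  0.3857] yaw 86.5 t 41.23 F [ 0.32  0.2  -0.02] w 1.000 g 0.0 turnz -0.00 (alt 45.00) q6 -1.64
```

The tilt is now about 0.002 rad, so the balance is level. I'll rise clear and hand in.

arm_command([
  [0, 0, -0.5, 0, 0, 0],
  [0, 0, -1, 0, 0, 0],
  [0, 0, -1, 0, 0, 0],
  [0, 0, -0.5, 0, 0, 0],
  [0, 0, 0, 0, 0, 0],
])

```text
time_s: 41.65
tcp_pos: [0.6612, -0.0452, 0.4502]
tool_rot: [[-0.998, 0.061, 0.007], [0.061, 0.998, -0.001], [-0.007, -0.001, -1.0]]
wrist_force: [0.3, 0.5, 0.4]
width: 1.001
gripper_force: 0.0
```

Run:
```python
from h import *
print("side",red(avg("side",6),"side"),"level 338.43");print(hand_in())
```

```text
side (np.float64(338.5650681838707), np.float64(182.58285920708028), np.float64(369.0999999999999)) level 338.43
the job is handed in; nothing more can be done
None
```

The job is handed in: the block is on the left-hand pan, the red 300 g weight is on the right-hand pan, and the poise is set so the beam rests within about 0.002 rad of level by the close wrist view. The 500 g weight was never touched, and the arm finished clear at about 42 s. I did not re-check the bystanders by camera at the end.

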